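# Sort the press studs on their thread gauges

### The job

Sort the three wooden press studs by thread pitch: lay each one in the brass gauge plate whose notches have the same spacing as its thread, threaded end over the comb, so that it drops fully home and lies level, and let go of it. The fine stud was left in the coarse gauge and has to come out first. Leave the bottle, jar, baren and brush where they are.

Things in the scene. Friction and masses are not known exactly. Their poses are not given: they have to be found in the camera images.
- stud_fine_mid (a point): Pale wooden stud, fine thread, 178 mm long, 0.06-0.13 kg. Point: centre of its square grip block (56 long, 30 x 30), on the axis; x along the axis to the threaded end, z up through a flat. Plain round tail to -x, 50 long, 18 across. Starts in the coarse gauge, threaded end about 7 mm high (tilted some 4 degrees).
- stud_fine_thread (a point): Middle of the fine stud's thread, on the axis, 64 mm along x from the grip block's centre. Thread 72 mm long from the block's end: 6 ring ridges 12 mm apart (the pitch), each 4 mm wide and 28 mm across, on an 18 mm core.
- gauge_fine_seat (a point): Fine gauge, fixed: steel base 190 x 56 x 8 with brass V-notched teeth (90 degrees, 50 across, tops about 54 above bench). Point: where the grip block's centre lies when seated, 45 mm above bench; x points to the toothed end, where the thread goes. Plain V-rest for the tail at x -36 to -68. Between it and the teeth only the base: finger room.
- gauge_fine_thread_seat (a point): Where the middle of the thread lies when seated in the fine gauge: 64 mm along x from the seat point, 45 mm above bench. Teeth 4 mm thick, 12 mm apart, at x = 40, 52, 64, 76, 88 mm from the seat point; they enter the thread's grooves with 2 mm play each way. A wrong pitch or a reversed stud rides about 7 mm high.
- stud_medium_mid (a point): Pale wooden stud, medium thread, 178 mm long, 0.06-0.13 kg. Point: centre of its square grip block (56 long, 30 x 30), on the axis; x along the axis to the threaded end, z up through a flat. Plain round tail to -x, 50 long, 18 across. Starts flat on the bench (axis 15 mm up), any yaw.
- stud_medium_thread (a point): Middle of the medium stud's thread, on the axis, 64 mm along x from the grip block's centre. Thread 72 mm long from the block's end: 4 ring ridges 16 mm apart (the pitch), each 6 mm wide and 28 mm across, on an 18 mm core.
- gauge_medium_seat (a point): Medium gauge, fixed: steel base 190 x 56 x 8 with brass V-notched teeth (90 degrees, 50 across, tops about 54 above bench). Point: where the grip block's centre lies when seated, 45 mm above bench; x points to the toothed end, where the thread goes. Plain V-rest for the tail at x -36 to -68. Between it and the teeth only the base: finger room.
- gauge_medium_thread_seat (a point): Where the middle of the thread lies when seated in the medium gauge: 64 mm along x from the seat point, 45 mm above bench. Teeth 6 mm thick, 16 mm apart, at x = 44, 60, 76, 92 mm from the seat point; they enter the thread's grooves with 2 mm play each way. A wrong pitch or a reversed stud rides about 7 mm high.
- stud_coarse_mid (a point): Pale wooden stud, coarse thread, 178 mm long, 0.06-0.13 kg. Point: centre of its square grip block (56 long, 30 x 30), on the axis; x along the axis to the threaded end, z up through a flat. Plain round tail to -x, 50 long, 18 across. Starts flat on the bench (axis 15 mm up), any yaw.
- stud_coarse_thread (a point): Middle of the coarse stud's thread, on the axis, 64 mm along x from the grip block's centre. Thread 72 mm long from the block's end: 3 ring ridges 24 mm apart (the pitch), each 10 mm wide and 28 mm across, on an 18 mm core.
- gauge_coarse_seat (a point): Coarse gauge, fixed: steel base 190 x 56 x 8 with brass V-notched teeth (90 degrees, 50 across, tops about 54 above bench). Point: where the grip block's centre lies when seated, 45 mm above bench; x points to the toothed end, where the thread goes. Plain V-rest for the tail at x -36 to -68. Between it and the teeth only the base: finger room.
- gauge_coarse_thread_seat (a point): Where the middle of the thread lies when seated in the coarse gauge: 64 mm along x from the seat point, 45 mm above bench. Teeth 10 mm thick, 24 mm apart, at x = 52 and 76 mm from the seat point; they enter the thread's grooves with 2 mm play each way. A wrong pitch or a reversed stud rides about 7 mm high.
- ink_bottle_mid (a point): Bystander: amber ink bottle, 60 mm across, 150 mm tall, standing; point half-way up.
- paste_jar_mid (a point): Bystander: blue jar with a white lid, 48 mm across, 55 mm tall, standing between the gauges and the loose studs; point half-way up.
- baren_mid (a point): Bystander: baren (round wooden rubbing pad) 114 mm across with a cork grip, 26 mm high in all; point at its middle, 12 mm up.
- brush_mid (a point): Bystander: brush 170 mm long lying between the places of the loose studs; point near its middle, 10 mm up; x along the brush.
Mind the look-alikes: they are no part of the job. Leave any black or green look-alike of the part that bears stud_medium_mid alone. What is shaped like the part that bears stud_fine_mid but green is not meant.

How it is judged (in metres and radians):
At the end, for the whole second after the job is handed in: Each stud lies fully seated in the gauge of its own pitch, and released: the centre of its grip block within 4.5 mm of the gauge's seat point, and the middle of its thread within 4.5 mm of the thread seat point (distance between stud_fine_mid and gauge_fine_seat below 0.0045 m and distance between stud_fine_thread and gauge_fine_thread_seat below 0.0045 m and distance between stud_medium_mid and gauge_medium_seat below 0.0045 m and distance between stud_medium_thread and gauge_medium_thread_seat below 0.0045 m and distance between stud_coarse_mid and gauge_coarse_seat below 0.0045 m and distance between stud_coarse_thread and gauge_coarse_thread_seat below 0.0045 m); the robot touches nothing.
It fails at once if the ink bottle is moved by more than 25 mm (distance of ink_bottle_mid from where it was at the start of the episode above 0.025 m).
It fails at once if the paste jar is moved by more than 25 mm (distance of paste_jar_mid from where it was at the start of the episode above 0.025 m).
It fails at once if the baren is moved by more than 25 mm (distance of baren_mid from where it was at the start of the episode above 0.025 m).
It fails at once if the brush is moved by more than 25 mm (distance of brush_mid from where it was at the start of the episode above 0.025 m).
It also fails if it takes over 72 s, if anything falls off the work surface, if the arm or the gripper's body presses on something with over 40 N, if the wrist force passes 120 N, or if a joint passes its speed limit or range.

### The arm

A 6-joint arm with a two-finger parallel gripper is mounted at the origin on the work surface. World frame = base frame: x ahead of the robot, y to its left, z up, the work surface at z = 0. Lengths are in mm, angles in rad, forces in N, time in s.
With the tool pointing down it reaches from about 275 to 1000 mm from the base axis. Payload 8.4 kg.
Tool frame: the origin (TCP) lies at the very end of the fingers, on their centre line; the grasp point (between the pads) lies behind it (r.grip_point_offset is the x of the grasp point in the tool frame, in mm); x points along the fingers, z is the direction in which the jaws open and shut, and the axes are right-handed (so a half turn about x gives the same grasp; the last joint's range is limited). The gripper opens to 85 mm and grips with 20 to 120 N. Pads are 22 mm wide; open, the fingers measure 114 mm over their backs; the gripper's body (76 mm by 85 mm) begins 54 mm behind the grasp point. The pads swing forward as they close: fully open they stand 13 mm farther back than shut.
Start: joints at [-1.331, 0.353, 1.633, -0, 1.155, -0.002], TCP at [149.655, -606.82, 199.181] pointing down, gripper open.
Joint ranges: [-2.63, 2.63], [-0.92, 2.1], [0.06, 2.66], [-1.3, 4.44], [0, 2.69], [-3.02, 3.02]. Speed limits (rad/s): [2.22, 2.22, 2.79, 3.14, 3.14, 3.14].

### API

Orientations are given as [roll, pitch, yaw] about the fixed x, y, z axes, in that order (R = Rz(yaw) Ry(pitch) Rx(roll)).
In Python, from rig import r, vision, order gives the robot as it stands. The module is installed in compiled form; this text tells all that it offers.
- The arm moves only by the tool step_arm, never from a script. Its argument "rows" is a list of rows, each a list of 7 numbers: the shift along the world's x, y, z in mm, then the turn, a rotation vector about the world's x, y, z in rad, then the finger opening in mm, from 0 to 85.4. A call has exactly 8 rows; each row is the pose to reach, as a shift and turn from the pose measured when the call began; what a row does not reach only later rows make up. A row lasts 1/8 s, in which the tool goes at most 62.5 mm and 10.7 degrees, less where a joint would pass 70% of its speed; a pose out of reach is approached as far as the arm can. A call with a gripper value outside its range is refused whole. The fingers move at their own pace and stop on an object; "force" is the grip in N (left out, the last holds). Time passes only in rows, so rows that repeat a pose let the fingers close, or fill a call up. It gives the time, the measured TCP pose, the force and the opening at its end, in the units of the state.
- r.sense(): the state, without advancing time (a new reading comes with each control period).
- vision.grab_frame(name): name is "scene" or "top" or "wrist"; returns (picture, depth): 400x640x3 uint8, red, green, blue; 400x640 float32, mm along the optical axis (not along the pixel's ray), 0 where there is no reading.
- vision.camera_info(name): a dict with "K" (3x3 intrinsics, pixels), "origin" and "attitude" of the camera in the world; the wrist camera has in their place "tool_from_camera" (4x4, takes a point from camera to tool coordinates, whose origin is the TCP and whose axes are the tool frame's). Camera axes: x right, y down, z forward; pixel columns grow to the right and rows downward; lengths in mm; the calibration is good to about 2 mm. A picture is of the moment at which its call begins: read the wrist's pose just before it. camera_info takes no time and is no camera call.
- order.sign_off(): hands the job in, once; it reports no verdict.
The state is a dict: "clock": time; "qpos": joint angles; "qvel": joint speeds; "joint_efforts": joint torques, N m; "eef_pos": TCP position; "tcp_rot": TCP orientation; "contact_force": force on the tool from outside, world axes, zero at the start; "wrist_torque": the same for the moment, N m; "opening": opening from 0.0 (shut) to 1.0 (fully open).
Only numpy, scipy, OpenCV 4.12 (cv2) and the standard library are available. Lean on these libraries where they do the work, as an engineer would, in place of code of your own. Each camera call takes 0.05 s, during which the arm holds its last target.

## Working session

There is one attempt and no reset: what is moved stays moved. The work goes in short steps, Python scripts to look and compute and a tool call to move; the robot and the scene stay as the last step left them, time stands still between calls to the robot, and variables do not carry over. Pictures are saved under pics/ and viewed, and the job is handed in when it is done.

Besides the shell and the picture viewer there is one more tool, called after "Emit:" as name([rows], argument=value, ...), one row to a line, values as JSON. step_arm: Moves the arm, as the interface text tells. Its arguments: {"type":"object","properties":{"rows":{"type":"array"},"force":{"type":"number"}},"required":["rows"]}

```bash
mkdir -p pics
cat > a.py <<'E'
from rig import r, vision, order
import numpy as np, cv2
print(r.sense(), r.grip_point_offset)
for n in ["top","scene"]:
    p,d=vision.grab_frame(n)
    np.savez(f"pics/{n}0.npz",p=p,d=d)
    cv2.imwrite(f"pics/{n}0.png",p[:,:,::-1])
    print(n,vision.camera_info(n))
print(vision.camera_info("wrist"))
E
python3 a.py
```

```text
{'clock': 0.0, 'qpos': array([-1.33140121e+00,  3.53650880e-01,  1.63415533e+00, -3.57993310e-05,
        1.15519841e+00, -2.40197856e-03]), 'qvel': array([-0.0015967 , -0.00097657,  0.00060606,  0.00151514, -0.00170898,
       -0.00036302]), 'joint_efforts': array([-2.03085765e-03, -6.05260062e+01, -3.42068946e+01, -9.49289961e-05,
        9.60917008e-03, -8.46439411e-05]), 'eef_pos': array([ 149.51519873, -606.30291906,  198.45094179]), 'tcp_rot': array([-3.12081721,  1.56938399,  1.83338334]), 'contact_force': array([-0.24487446, -0.74726578, -0.30913704]), 'wrist_torque': array([-0.05896772,  0.01070729, -0.02734312]), 'opening': 1.0012491691507515} -18.700000000000003
top {'K': array([[466.23825227,   0.        , 328.90485752],
       [  0.        , 466.23825227, 197.38252347],
       [  0.        ,   0.        ,   1.        ]]), 'origin': array([ 484.51298225,   71.00752134, 1537.35328968]), 'attitude': array([-3.09255252e+00,  2.87699133e-03, -1.57141355e+00])}
scene {'K': array([[440.46998304,   0.        , 320.70678093],
       [  0.        , 440.46998304, 196.41334935],
       [  0.        ,   0.        ,   1.        ]]), 'origin': array([1225.04501467, -243.6425506 , 1096.29002188]), 'attitude': array([-2.51248046,  0.00385617,  1.16293197])}
{'K': array([[314.8153734 ,   0.        , 315.19061972],
       [  0.        , 314.8153734 , 200.30827673],
       [  0.        ,   0.        ,   1.        ]]), 'tool_from_camera': array([[-4.60584412e-04, -3.13748683e-01,  9.49505951e-01,
        -1.74006870e+02],
       [ 8.03362771e-04, -9.49505862e-01, -3.13748264e-01,
         8.03834549e+01],
       [ 9.99999571e-01,  6.18290172e-04,  6.89381610e-04,
         4.40880075e-01],
       [ 0.00000000e+00,  0.00000000e+00,  0.00000000e+00,
         1.00000000e+00]])}
```

View pics/top0.png

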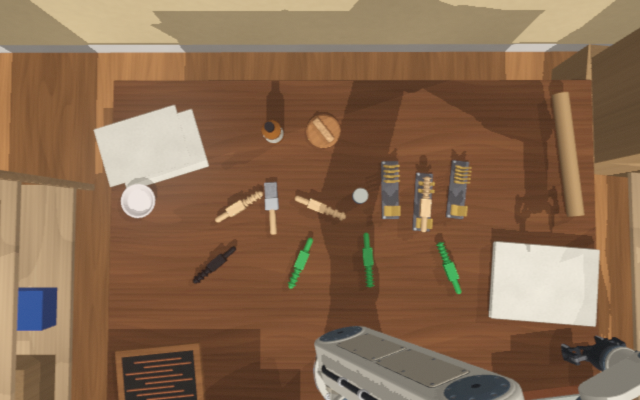

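View pics/scene0.png

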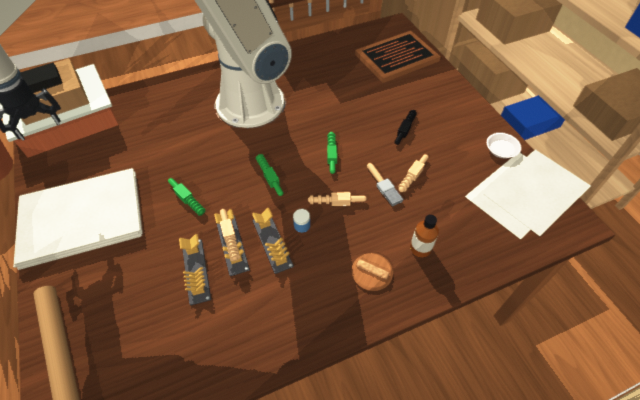

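The top view shows three gauges at about (390,190), (424,200), (459,190), with a stud in the middle one. Two pale studs are loose at (240,206) and (320,207), the jar is at (360,196) and the brush at (271,207). I'll zoom in.

Run:
```python
import numpy as np,cv2
p=np.load("pics/top0.npz")['p'][:,:,::-1]
a=cv2.resize(p[150:240,370:480],None,fx=7,fy=6.5,interpolation=cv2.INTER_CUBIC)
cv2.imwrite("pics/z1.png",a)
a=cv2.resize(p[170:245,205:375],None,fx=4.7,fy=4.7,interpolation=cv2.INTER_CUBIC)
cv2.imwrite("pics/z2.png",a)
p=np.load("pics/scene0.npz")['p'][:,:,::-1]
a=cv2.resize(p[195:310,165:310],None,fx=5,fy=5,interpolation=cv2.INTER_CUBIC)
cv2.imwrite("pics/z3.png",a)
```

```text
(no output)
```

View pics/z1.png

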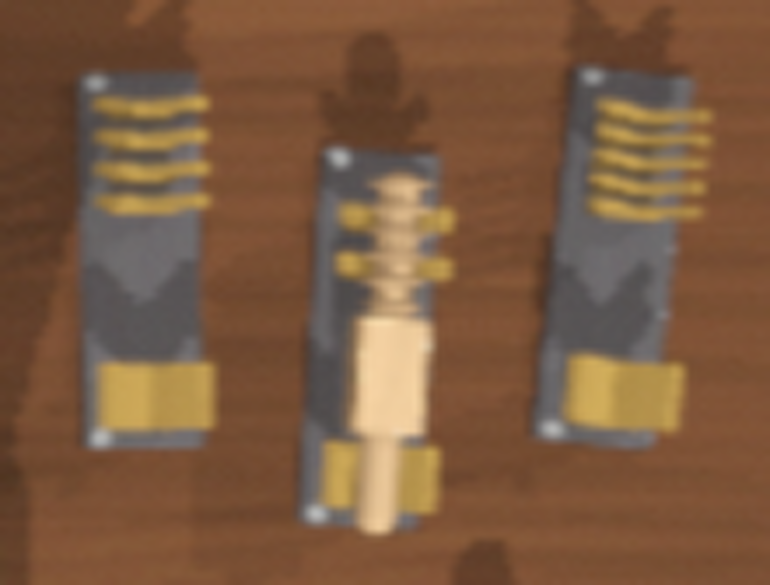

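View pics/z2.png

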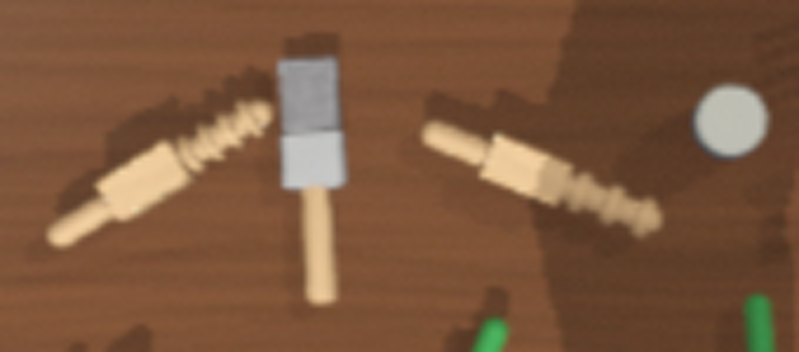

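View pics/z3.png

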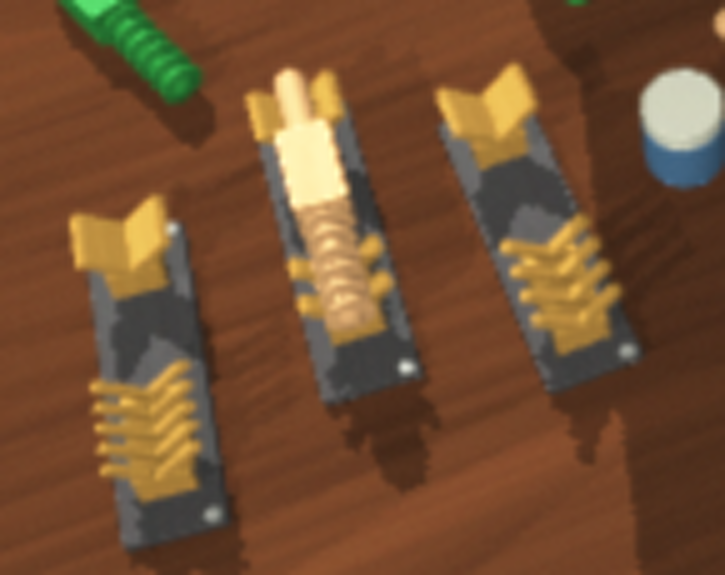

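The top view identifies the parts. The left gauge has 4 teeth (medium), the middle one 2 (coarse) and the right one 5 (fine). The left loose stud looks like the medium one and the right loose stud the coarse one. Next I'll compute the positions.

```bash
cat > h.py <<'E'
import numpy as np,cv2
from scipy.spatial.transform import Rotation as Ro
from rig import r, vision, order
def Re(a): return Ro.from_euler('xyz',a).as_matrix()
def cam(n,s=None):
    c=vision.camera_info(n)
    if n!='wrist': return c['K'],np.array(c['origin']),Re(c['attitude'])
    s=s or r.sense(); T=np.array(c['tool_from_camera']); R=Re(s['tcp_rot'])
    return c['K'],np.array(s['eef_pos'])+R@T[:3,3],R@T[:3,:3]
def pix2plane(C,uv,z):
    K,o,R=C; uv=np.atleast_2d(uv).astype(float)
    d=(R@np.linalg.inv(K)@np.c_[uv,np.ones(len(uv))].T).T
    return o+d*((z-o[2])/d[:,2])[:,None]
def proj(C,P):
    K,o,R=C; q=(K@R.T@(np.atleast_2d(P)-o).T).T
    return q[:,:2]/q[:,2:]
def cloud(C,d):
    K,o,R=C; v,u=np.mgrid[:d.shape[0],:d.shape[1]]
    x=np.stack([(u-K[0,2])/K[0,0]*d,(v-K[1,2])/K[1,1]*d,d],-1)
    return x@R.T+o
E
python3 - <<'E'
from h import *
s=r.sense(); np.set_printoptions(precision=1,suppress=True)
print(Re(s['tcp_rot']))
C=cam('top'); d=np.load('pics/top0.npz')['d']
P=cloud(C,d)
def z1(u,v): return (370+u/7-.4, 150+v/6.5-.4)
def z2(u,v): return (205+u/4.7-.4,170+v/4.7-.4)
for n,pts,z in [('med gauge base top corners',[(82,75),(200,75),(85,447),(205,447)],8),('coarse base',[(325,155),(438,155),(303,520),(415,525)],8),('fine base',[(577,68),(692,76),(536,438),(655,445)],8)]:
    q=pix2plane(C,[z1(*a) for a in pts],z); print(n,q[:,:2],q.mean(0))
for n,pts,z in [('fine stud block top',[(358,318),(432,318),(352,432),(426,436)],60)]:
    print(n,pix2plane(C,[z1(*a) for a in pts],z))
for n,pts,z in [('med stud: tail tip, head tip',[(58,236),(262,112)],15),('block top',[(97,184),(165,142),(192,176),(130,219)],30),('coarse tail,head',[(432,133),(650,215)],15),('block top',[(497,135),(570,165),(555,205),(482,175)],30),('jar',[(731,120)],55),('brush',[(310,60),(318,300)],10)]:
    q=pix2plane(C,[z2(*a) for a in pts],z);print(n,q[:,:2],q.mean(0))
for uv in [(424,206),(238,206),(316,205),(360,196),(272,132),(323,130),(271,190),(390,210),(450,190),(250,195)]:
    print(uv,P[uv[1],uv[0]])
E
```

```text
[[-0.   1.   0.2]
 [ 0.   0.2 -1. ]
 [-1.  -0.  -0. ]]
med gauge base top corners [[ 679.   -97.4]
 [ 679.  -153. ]
 [ 490.6  -97.7]
 [ 490.6 -153.8]] [ 584.8 -125.5    8. ]
coarse base [[ 638.2 -211.4]
 [ 638.2 -264.5]
 [ 453.8 -199.3]
 [ 451.3 -251.6]] [ 545.4 -231.7    8. ]
fine base [[ 682.4 -330.4]
 [ 678.2 -384.4]
 [ 495.  -308.7]
 [ 491.5 -364.2]] [ 586.8 -346.9    8. ]
fine stud block top [[ 553.2 -215.9   60. ]
 [ 553.2 -249.4   60. ]
 [ 497.6 -212.7   60. ]
 [ 495.7 -246.1   60. ]]
med stud: tail tip, head tip [[486.2 440.8]
 [572.4 299.7]] [529.3 370.2  15. ]
block top [[521.9 410.7]
 [550.8 364.1]
 [527.4 345.3]
 [497.8 387.7]] [524.5 377.   30. ]
coarse tail,head [[557.6 181.2]
 [500.5  29.7]] [529.1 105.5  15. ]
block top [[555.5 135.4]
 [534.8  85.1]
 [507.3  95.4]
 [527.9 145.7]] [531.4 115.4  30. ]
jar [[564.4 -24.2]] [564.4 -24.2  55. ]
brush [[609.  267.1]
 [441.7 260.6]] [525.3 263.8  10. ]
(424, 206) [ 529.3 -224.6   67. ]
(238, 206) [530.7 369.   32.4]
(316, 205) [533.9 117.1  29.2]
(360, 196) [561.6 -23.7  55.9]
(272, 132) [755.9 250.  114.7]
(323, 130) [779.3  94.5  25.7]
(271, 190) [583.4 264.5  17.8]
(390, 210) [ 517.4 -121.4   35.6]
(450, 190) [ 583.6 -322.4    7.8]
(250, 195) [567.9 335.6   2.8]
```

Run:
```python
from h import *
s=r.sense(); np.set_printoptions(precision=2,suppress=True)
R=Re(s['tcp_rot']);print(R); print(np.arctan2(R[1,1],R[0,1]))
P=cloud(cam('top'),np.load('pics/top0.npz')['d'])
for uv in [(545,285),(510,310),(565,150),(535,205)]: print(P[uv[1],uv[0]])
```

```text
[[-0.    0.97  0.24]
 [ 0.    0.24 -0.97]
 [-1.   -0.   -0.  ]]
0.24183699156762145
[ 278.43 -611.91   40.5 ]
[ 198.14 -502.41   31.98]
[ 709.98 -684.9    43.48]
[ 534.45 -605.29   -3.89]
```

Emit:
step_arm([
  [46,41,0,0,0,-0.04,50],
  [92,82,0,0,0,-0.08,50],
  [138,123,0,0,0,-0.12,50],
  [184,164,0,0,0,-0.16,50],
  [230,205,0,0,0,-0.2,50],
  [276,246,0,0,0,-0.24,50],
  [322,287,0,0,0,-0.28,50],
  [368,328,0,0,0,-0.307,50],
], force=40)

```text
clock: 1.1
eef_pos: [518.7, -276.7, 198.4]
tcp_rot: [-2.978, 1.57, 1.669]
contact_force: [0.6, -1.7, 0.7]
opening: 0.584
```

Emit:
step_arm([
  [35,32,0,0,0,0,50],
  [52,47,0,0,0,0,50],
  [60,50,0,0,0,0,50],
  [60,50,0,0,0,0,50],
  [60,50,0,0,0,0,50],
  [60,50,0,0,0,0,50],
  [60,50,0,0,0,0,50],
  [60,50,0,0,0,0,50],
])

```text
clock: 2.1
eef_pos: [578.6, -227.0, 198.5]
tcp_rot: [-3.04, 1.57, 1.606]
contact_force: [-0.7, -0.4, -0.1]
opening: 0.587
```

```bash
cat > look.py <<'E'
import sys
from h import *
n=sys.argv[1]; s=r.sense(); p,d=vision.grab_frame('wrist')
K,o,R=cam('wrist',s); np.savez(f'pics/{n}.npz',p=p,d=d,K=K,o=o,R=R)
cv2.imwrite(f'pics/{n}.png',p[:,:,::-1])
Rt=Re(s['tcp_rot']);print(s['clock'],s['eef_pos'],'yaw',np.arctan2(Rt[1,1],Rt[0,1]),s['contact_force'],s['opening']*85.4)
E
python3 look.py w1
```

```text
2.1 [ 578.5520408  -226.96055096  198.46511379] yaw -0.06656582825587454 [-0.67061169 -0.447703   -0.10433427] 50.12908920484518
```

View pics/w1.png

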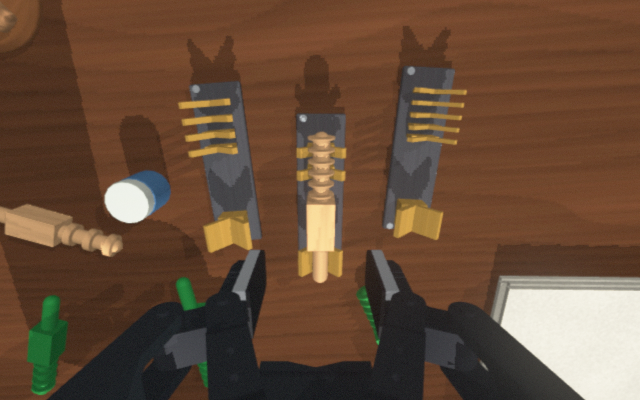

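The wrist view shows all three gauges upright: medium near (220,165), coarse with the stud near (320,195), and fine near (425,150). Each has its comb at the top, towards +x. I'll measure the teeth and the stud from zooms of this view.

Run:
```python
import numpy as np,cv2
p=np.load("pics/w1.npz")['p'][:,:,::-1]
def z(n,x0,y0,x1,y1,f): cv2.imwrite(n,cv2.resize(p[y0:y1,x0:x1],None,fx=f,fy=f,interpolation=cv2.INTER_CUBIC))
z("pics/c1.png",170,75,270,255,3.3*1)
a=[cv2.resize(p[65:255,x:x+90],None,fx=3,fy=3,interpolation=cv2.INTER_CUBIC) for x in (175,380)]
cv2.imwrite("pics/c1.png",np.hstack(a))
cv2.imwrite("pics/c2.png",cv2.resize(p[105:290,280:365],None,fx=3.2,fy=3.2,interpolation=cv2.INTER_CUBIC))
```

```text
(no output)
```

View pics/c1.png

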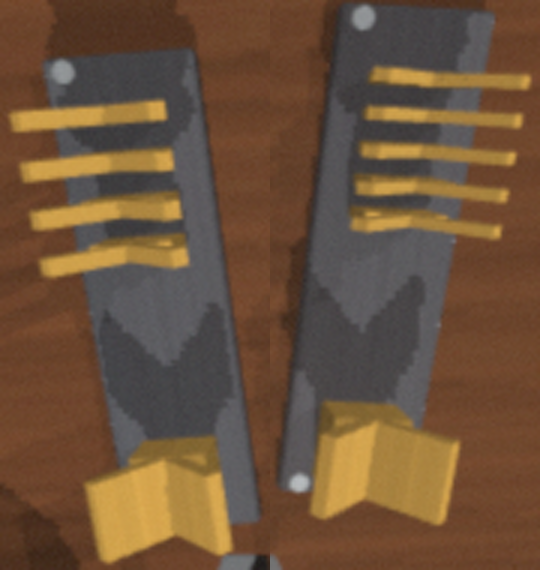

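View pics/c2.png

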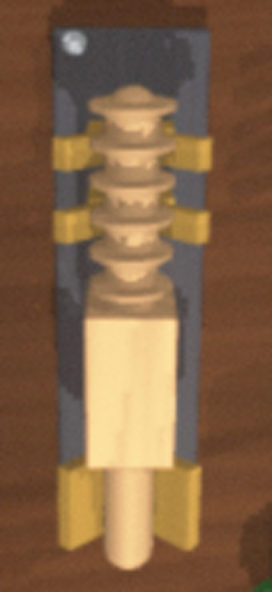

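```bash
cat > fit.py <<'E'
from h import *
from scipy.optimize import least_squares
np.set_printoptions(precision=2,suppress=True)
w=np.load('pics/w1.npz'); C=(w['K'],w['o'],w['R'])
def up(a,ox,oy,f): a=np.array(a,float); return np.c_[ox+(a[:,0]+.5)/f-.5, oy+(a[:,1]+.5)/f-.5]
G={}
G['medium']=([44,60,76,92],up([(45,268),(36,220),(26,173),(15,121)],175,65,3),up([(187,252),(181,206),(173,160),(165,111)],175,65,3),up([(88,486),(102,560),(230,553)],175,65,3),(585,-125,0))
G['fine']=([40,52,64,76,88],up([(354-270,219),(359-270,185),(364-270,150),(370-270,113),(377-270,76)],380,65,3),up([(499-270,232),(506-270,195),(514-270,158),(521-270,121),(527-270,82)],380,65,3),up([(315-270,515),(443-270,521),(458-270,441)],380,65,3),(585,-345,-.11))
G['coarse']=([52,76],up([(56,228),(56,155)],280,105,3.2),up([(210,227),(210,155)],280,105,3.2),up([(65,548),(195,548),(197,466),(62,466)],280,105,3.2),(545,-230,-.065))
rest={'medium':[(-36,25),(-68,25),(-68,-25)],'fine':[(-68,25),(-68,-25),(-36,-25)],'coarse':[(-68,25),(-68,-25),(-36,-25),(-36,25)]}
for n,(t,L,Rr,V,x0) in G.items():
    for use in (0,1):
        loc=[(x,25) for x in t]+[(x,-25) for x in t]; pix=[L,Rr]
        if use: loc=loc+rest[n]; pix=pix+[V]
        loc=np.array(loc,float);px=np.vstack(pix)
        def f(p):
            c,s=np.cos(p[2]),np.sin(p[2]); P=np.c_[p[0]+c*loc[:,0]-s*loc[:,1],p[1]+s*loc[:,0]+c*loc[:,1],np.full(len(loc),54.)]
            return (proj(C,P)-px).ravel()
        q=least_squares(f,x0); print(n,use,q.x, 'res',np.abs(q.fun).max()); 
        if use: print(q.fun.reshape(-1,2).T)
# stud in coarse gauge: block top corners
px=up([(87,318),(176,318),(176,467),(86,465)],280,105,3.2)
P=cloud(C,w['d']); 
for u,v in [(320,215),(320,235),(320,132),(320,144),(321,175),(320,270)]: print((u,v),P[v,u])
print(pix2plane(C,px[:2],63),pix2plane(C,px[2:],59))
E
python3 fit.py
```

```text
medium 0 [ 568.05 -127.35    0.02] res 1.312777274251772
medium 1 [ 568.16 -126.44    0.01] res 1.5300893593604883
[[-0.71 -0.88 -0.82 -0.54  0.75  0.34  0.52  0.62 -0.55  0.    1.36]
 [-0.22 -0.11 -0.85 -0.45  1.53  0.86 -0.33 -1.07 -0.37  1.11  0.55]]
fine 0 [ 569.3  -341.57   -0.12] res 1.600034404634954
fine 1 [ 569.51 -341.98   -0.12] res 1.6451619960736252
[[-0.56 -0.48 -0.35 -0.52 -0.97  0.65  0.65  0.38  0.51  1.02 -1.59  0.51
   0.69]
 [ 1.51  0.59 -0.28 -0.8  -1.65 -0.18 -0.02 -0.17 -0.62 -0.73  1.16  1.33
   1.04]]
coarse 0 [ 528.18 -230.6    -0.06] res 0.5964835170304923
coarse 1 [ 528.88 -230.15   -0.07] res 1.3918181269482943
[[-0.19 -0.56 -0.15  0.62 -1.39  1.17  1.37 -0.85]
 [-0.65 -0.9  -0.2  -0.76  0.35  0.48  1.27  1.14]]
(320, 215) [ 540.68 -230.03   64.  ]
(320, 235) [ 517.01 -228.61   62.25]
(320, 132) [ 625.06 -235.31   55.11]
(320, 144) [ 614.23 -234.55   61.87]
(321, 175) [ 583.6  -233.66   64.23]
(320, 270) [ 468.4  -225.78   52.41]
[[ 553.36 -217.12   63.  ]
 [ 551.47 -245.97   63.  ]] [[ 495.63 -243.61   59.  ]
 [ 498.43 -212.59   59.  ]]
```

Emit:
step_arm([
  [-27,-1,-30,0,0,0,50],
  [-53,-3,-70,0,0,0,50],
  [-53,-3,-110,0,0,0,50],
  [-53,-3,-145,0,0,0,50],
  [-53,-3,-165,0,0,0,50],
  [-53,-3,-170,0,0,0,50],
  [-53,-3,-170,0,0,0,50],
  [-53,-3,-170,0,0,0,40],
], force=40)

```text
clock: 3.15
eef_pos: [526.4, -230.2, 29.5]
tcp_rot: [1.996, 1.569, 0.359]
contact_force: [0.1, -0.7, -0.0]
opening: 0.467
```

```bash
python3 look.py w2
```

```text
3.15 [ 526.37086095 -230.18759979   29.48932778] yaw -0.06636778807717875 [ 1.28918289e-01 -7.09235249e-01 -2.82053944e-06] 39.854968112600226
```

View pics/w2.png

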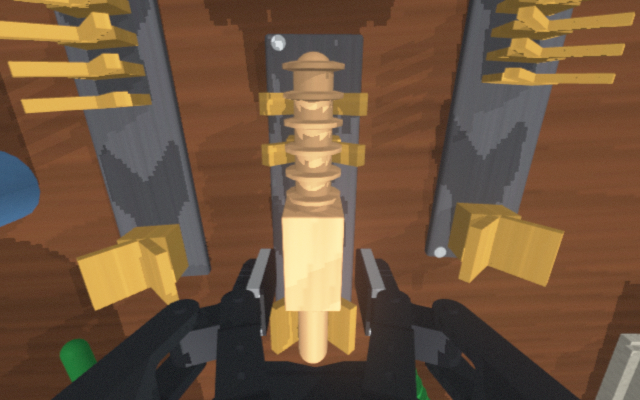

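Emit:
step_arm([
  [0,0,0,0,0,0,10],
  [0,0,0,0,0,0,10],
  [0,0,0,0,0,0,10],
  [0,0,5,0,0,0,10],
  [0,0,20,0,0,0,10],
  [0,0,45,0,0,0,10],
  [0,0,60,0,0.03,0,10],
  [0,0,60,0,0.06,0,10],
], force=40)

```text
clock: 4.2
eef_pos: [527.5, -230.9, 91.5]
tcp_rot: [-1.486, 1.514, -3.123]
contact_force: [0.0, -0.2, -0.8]
opening: 0.319
```

```bash
python3 look.py w3
```

```text
4.2 [ 527.4623996  -230.91285395   91.48003228] yaw -0.06678972713806013 [ 0.0306183  -0.16862258 -0.78024018] 27.216710557298494
```

View pics/w3.png

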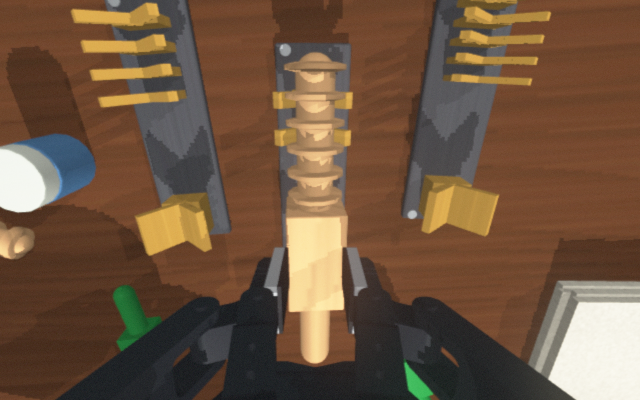

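```bash
cat > held.py <<'E'
import sys
from h import *
np.set_printoptions(precision=2,suppress=True)
n=sys.argv[1]; w=np.load(f'pics/{n}.npz'); c=vision.camera_info('wrist'); T=np.array(c['tool_from_camera'])
P=cloud((w['K'],T[:3,3],T[:3,:3]),w['d'])  # tool frame
p=w['p'].astype(int)
# held stud: columns near tool z within 20, x between -60..0
m=(np.abs(P[...,2])<14)&(P[...,0]<-15)&(P[...,0]>-60)&(p[...,0]-p[...,2]>25)&(p[...,0]>110)&(w['d']>0)
for y in np.arange(-48,116,4):
    k=m&(np.abs(P[...,1]-y)<2)&(np.abs(P[...,2])<4)
    if k.sum()>3:
        kk=m&(np.abs(P[...,1]-y)<2); print(y,'x %.1f'%np.percentile(P[k][:,0],10),'zrange %.1f %.1f'%tuple(np.percentile(P[kk][:,2],[1,99])),k.sum())
E
python3 held.py w3
python3 - <<'E'
import numpy as np,cv2
p=np.load("pics/w3.npz")['p'][:,:,::-1]
cv2.imwrite("pics/c3.png",cv2.resize(p[40:370,240:390],None,fx=1.8*2/2,fy=1.8,interpolation=cv2.INTER_CUBIC))
E
```

```text
-48 x -25.0 zrange -8.5 8.9 73
-44 x -25.0 zrange -8.4 8.8 68
-40 x -25.3 zrange -7.9 8.8 77
-36 x -25.6 zrange -6.3 7.5 77
-28 x -32.2 zrange -13.3 13.6 69
-24 x -32.6 zrange -13.2 13.9 91
-20 x -32.6 zrange -13.2 13.8 92
-16 x -32.9 zrange -13.0 13.7 95
-12 x -33.2 zrange -12.6 13.6 97
-8 x -33.3 zrange -12.6 13.5 96
-4 x -33.7 zrange -12.6 13.9 101
0 x -33.8 zrange -12.6 13.7 104
4 x -34.4 zrange -12.6 13.6 110
8 x -34.3 zrange -12.6 13.6 115
12 x -34.5 zrange -13.2 13.8 122
16 x -34.7 zrange -13.5 13.7 121
20 x -34.8 zrange -13.4 13.6 126
24 x -35.1 zrange -13.3 14.0 139
28 x -33.1 zrange -13.6 13.8 193
32 x -34.0 zrange -12.6 13.3 105
36 x -31.1 zrange -12.4 13.4 164
40 x -29.6 zrange -7.9 8.9 133
44 x -34.4 zrange -12.3 13.6 118
48 x -30.7 zrange -12.4 12.8 161
52 x -30.2 zrange -8.2 9.2 146
56 x -35.2 zrange -12.3 13.6 131
60 x -31.5 zrange -12.1 13.1 166
64 x -30.9 zrange -7.9 8.9 153
68 x -36.1 zrange -12.3 13.5 164
72 x -31.8 zrange -11.8 12.4 167
76 x -31.7 zrange -8.2 9.2 179
80 x -36.4 zrange -12.5 13.4 190
84 x -32.2 zrange -9.5 10.5 187
88 x -32.2 zrange -7.9 9.4 191
92 x -37.2 zrange -12.5 13.4 212
96 x -32.0 zrange -7.9 9.8 151
100 x -27.0 zrange -2.1 3.0 16
```

View pics/c3.png

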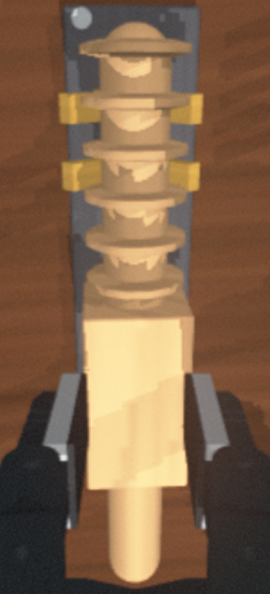

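```bash
cat > gfit.py <<'E'
import sys
from h import *
from scipy.optimize import minimize
np.set_printoptions(precision=2,suppress=True)
GE={'medium':(np.array([44,60,76,92.]),6,[568,-127,.015]),'fine':(np.array([40,52,64,76,88.]),4,[569.5,-341.8,-.12]),'coarse':(np.array([52,76.]),10,[528.5,-230.3,-.065])}
def fit(n,name,verbose=True):
    w=np.load(f'pics/{n}.npz'); C=(w['K'],w['o'],w['R']); P=cloud(C,w['d']).reshape(-1,3); p=w['p'].reshape(-1,3).astype(int)
    t,th,x0=GE[name]
    Q=P[(w['d'].ravel()>0)&(P[:,2]>48)&(P[:,2]<58)]
    col=p[(w['d'].ravel()>0)&(P[:,2]>48)&(P[:,2]<58)]
    def loc(q): c,s=np.cos(q[2]),np.sin(q[2]); d=Q[:,:2]-q[:2]; return c*d[:,0]+s*d[:,1],-s*d[:,0]+c*d[:,1]
    a,b=loc(x0); k=(np.abs(a)<104)&(np.abs(b)<30)&(col[:,0]-col[:,2]>50)&((a>36)|(a<-30))&(np.abs(b)>16.5); Q=Q[k]
    def cost(q):
        a,b=loc(q)
        e=np.min(np.abs(a[:,None]-t[None]),1); e=np.maximum(e-th/2,0)
        er=np.maximum(np.abs(a+52)-16,0); f=np.where(a>0,e,er)
        g=np.maximum(np.abs(b)-25,0)
        return np.mean(np.minimum(f,4)**2)+np.mean(np.minimum(g,4)**2)
    best=min((minimize(cost,np.array(x0)+[dx,dy,0],method='Nelder-Mead',options=dict(initial_simplex=np.array(x0)+np.array([[dx,dy,0],[dx+3,dy,0],[dx,dy+3,0],[dx,dy,.03]]),xatol=1e-3,fatol=1e-5)) for dx in(-3,0,3) for dy in (-2,0,2)),key=lambda m:m.fun)
    q=best.x; a,b=loc(q)
    print(n,name,q,'cost',best.fun,'n',len(Q),'z95',np.percentile(Q[:,2],95))
    for tt in t:
        for sgn in (1,-1):
            kk=(np.abs(a-tt)<th/2+3)&(b*sgn>0)
            if kk.sum()>5: print('  tooth',tt,sgn,'n',kk.sum(),'range',np.percentile(a[kk],[2,98])-tt,'lat',np.percentile(np.abs(b[kk]),98))
    kk=a<0
    if kk.sum()>5:print('  rest',np.percentile(a[kk],[2,98]),np.percentile(b[kk],[2,98]))
    return q
if __name__=='__main__':
    for n in sys.argv[2:]: fit(n,sys.argv[1])
E
for g in fine medium coarse; do python3 gfit.py $g w1 w3; done
```

```text
w1 fine [ 568.72 -343.72   -0.12] cost 0.004131042265693968 n 759 z95 52.9948886257358
  tooth 40.0 1 n 30 range [-1.85  1.81] lat 25.30344250510151
  tooth 40.0 -1 n 40 range [-2.01  1.92] lat 24.909799728998667
  tooth 52.0 1 n 27 range [-1.75  1.69] lat 25.39542203983494
  tooth 52.0 -1 n 39 range [-2.01  1.9 ] lat 24.555737744048525
  tooth 64.0 1 n 32 range [-1.96  1.93] lat 24.93149090062491
  tooth 64.0 -1 n 40 range [-1.82  1.51] lat 25.375436378174864
  tooth 76.0 1 n 29 range [-1.66  1.42] lat 25.169282762491473
  tooth 76.0 -1 n 44 range [-2.    1.82] lat 24.907361225288696
  tooth 88.0 1 n 29 range [-1.65  1.32] lat 24.977671312047317
  tooth 88.0 -1 n 46 range [-2.07  1.8 ] lat 24.874133032647006
  rest [-67.47 -36.08] [-24.72  24.96]
w3 fine [ 568.66 -343.37   -0.12] cost 0.0031588227663740674 n 1810 z95 52.827310238776924
  tooth 40.0 1 n 84 range [-1.81  1.95] lat 25.06991059845652
  tooth 40.0 -1 n 103 range [-1.87  1.94] lat 25.086049437023078
  tooth 52.0 1 n 91 range [-2.02  1.79] lat 24.90125785591518
  tooth 52.0 -1 n 114 range [-2.04  1.82] lat 24.4830666041913
[... 1602 characters left out ...]
-0.07] cost 0.0042442781486963805 n 719 z95 52.824267207430964
  tooth 52.0 1 n 87 range [-4.73  4.98] lat 25.20224065245564
  tooth 52.0 -1 n 81 range [-4.88  4.98] lat 25.3547751490055
  tooth 76.0 1 n 89 range [-4.74  4.95] lat 24.742871545081854
  tooth 76.0 -1 n 81 range [-5.11  4.9 ] lat 24.70283532008939
  rest [-67.54 -36.1 ] [-25.07  24.62]
w3 coarse [ 527.6  -229.75   -0.07] cost 0.0025739670840026377 n 788 z95 52.971070945899534
  tooth 52.0 1 n 212 range [-4.78  4.98] lat 25.230318650571462
  tooth 52.0 -1 n 183 range [-4.76  5.  ] lat 25.217128440431388
  tooth 76.0 1 n 214 range [-4.88  4.88] lat 25.201423723151716
  tooth 76.0 -1 n 179 range [-4.79  4.97] lat 25.23835602348435
```

```bash
cat > sfit.py <<'E'
import sys
from h import *
from scipy.optimize import minimize
np.set_printoptions(precision=3,suppress=True)
RD={'fine':(np.array([34,46,58,70,82,94.]),4),'medium':(64+np.array([-24,-8,8,24.]),6),'coarse':(64+np.array([-24,0,24.]),10)}
def fit(n,name,x0):
    # x0: x,y,z axis centre, yaw
    w=np.load(f'pics/{n}.npz'); C=(w['K'],w['o'],w['R']); P=cloud(C,w['d']).reshape(-1,3); p=w['p'].reshape(-1,3).astype(int)
    k=(w['d'].ravel()>0)&(p[:,0]-p[:,2]>20)&(np.linalg.norm(P-np.array(x0[:3]),axis=1)<110); Q=P[k]
    t,th=RD[name]
    def loc(Q,q):
        d=Q-q[:3]; cy,sy,cp,sp=np.cos(q[3]),np.sin(q[3]),np.cos(q[4]),np.sin(q[4])
        ex=np.array([cy*cp,sy*cp,sp]); ey=np.array([-sy,cy,0]); ez=np.cross(ex,ey); return d@ex,d@ey,d@ez
    q=np.array(list(x0)+[0.])
    for it in range(3):
        a,b,c=loc(Q,q)
        kb=(np.abs(a)<24)&(np.abs(b)<11)&(np.abs(c-15)<5)
        z=np.polyfit(a[kb],c[kb],1); q[4]+=np.arctan(z[0]); q[2]+=(z[1]-15)
    a,b,c=loc(Q,q); k=(a>-90)&(a<106)&(np.abs(b)<20)&(c>2)&(c<18); Q2=Q[k]
    def cost(v):
        qq=q.copy(); qq[[0,1,3]]=v; a,b,c=loc(Q2,qq); rr=np.hypot(b,c)
        blk=(np.abs(a)<36)&(c>12.5)&(a<31); e1=np.maximum(np.abs(a[blk])-28,0)
        rg=(rr>12)&(rr<16)&(a>32); e2=np.maximum(np.min(np.abs(a[rg][:,None]-t),1)-th/2,0)
        tb=a<-30; e4=np.maximum(np.abs(b[tb])-9,0)
        e3=np.maximum(np.abs(b[blk])-15,0)
        e5=np.maximum(rr[a>31]-14,0)
        s=0
        for e in (e1,e2,e3,e4,e5):
            if len(e): s+=np.mean(np.minimum(e,4)**2)
        return s
    x=np.array([q[0],q[1],q[3]])
    best=min((minimize(cost,x+[dx,dy,0],method='Nelder-Mead',options=dict(initial_simplex=x+np.array([[dx,dy,0],[dx+3,dy,0],[dx,dy+3,0],[dx,dy,.04]]),xatol=1e-3,fatol=1e-6)) for dx in(-3,0,3) for dy in (-3,0,3)),key=lambda m:m.fun)
    q[[0,1,3]]=best.x; a,b,c=loc(Q2,q); rr=np.hypot(b,c)
    print(n,name,'x y z yaw pitch',q,'cost',best.fun)
    for tt in t:
        rg=(rr>12)&(rr<16)&(np.abs(a-tt)<th/2+2.5)
        print('  ridge',tt,rg.sum(),np.percentile(a[rg],[2,98])-tt if rg.sum()>3 else '', np.percentile(b[rg],[2,98]) if rg.sum()>3 else '')
    blk=(np.abs(a)<36)&(c>12.5)&(a<31); print('  block',np.percentile(a[blk],[1,99]),np.percentile(b[blk],[1,99]))
    tb=a<-30
    if tb.sum()>5: print('  tail',np.percentile(a[tb],1),np.percentile(b[tb],[2,98]))
    return q
if __name__=='__main__': fit(sys.argv[1],sys.argv[2],eval(sys.argv[3]))
E
python3 sfit.py w3 fine "[525,-230.5,109,-.066]"; python3 sfit.py w1 fine "[525,-230,48,-.066]"; python3 sfit.py w2 fine "[525,-230,48,-.066]"
```

```text
w3 fine x y z yaw pitch [ 527.939 -231.598  109.54    -0.065   -0.003] cost 0.03782573885077523
  ridge 34.0 333 [-1.396  1.329] [-12.446  12.655]
  ridge 46.0 338 [-1.293  1.287] [-12.397  12.691]
  ridge 58.0 346 [-1.33   1.256] [-12.579  12.776]
  ridge 70.0 361 [-1.508  1.098] [-12.6    12.525]
  ridge 82.0 404 [-1.699  1.107] [-12.702  12.439]
  ridge 94.0 433 [-1.573  1.072] [-12.737  12.44 ]
  block [-27.195  27.719] [-14.741  13.936]
  tail -72.86790479573251 [-7.662  8.654]
w1 fine x y z yaw pitch [ 525.874 -229.82    47.894   -0.07     0.058] cost 5.039396625475918
  ridge 34.0 76 [-1.18   1.566] [-12.832  12.476]
  ridge 46.0 71 [-1.101  1.561] [-12.53   12.419]
  ridge 58.0 72 [-1.137  1.685] [-12.27   12.375]
  ridge 70.0 82 [-1.119  1.619] [-12.988  12.381]
  ridge 82.0 80 [-1.195  1.462] [-12.643  12.779]
  ridge 94.0 77 [-1.112  1.592] [-12.346  12.79 ]
  block [-26.727  27.803] [-14.709  14.599]
  tail -72.91501619328355 [-19.742  18.597]
w2 fine x y z yaw pitch [ 525.737 -229.511   47.858   -0.07     0.057] cost 5.655204209861173
  ridge 34.0 334 [-1.11  1.65] [-12.501  12.53 ]
  ridge 46.0 352 [-1.088  1.672] [-12.585  12.625]
  ridge 58.0 364 [-1.058  1.499] [-12.684  12.522]
  ridge 70.0 375 [-1.175  1.462] [-12.629  12.249]
  ridge 82.0 406 [-1.486  1.33 ] [-12.56   12.157]
  ridge 94.0 447 [-1.443  1.243] [-12.468  12.253]
  block [-26.608  27.975] [-14.642  14.617]
  tail -71.83882097451253 [-20.229  18.821]
```

Emit:
step_arm([
  [10,-30,0,0,0,-0.02,10],
  [22,-62,0,0,0,-0.04,10],
  [34,-95,0,0,0,-0.055,10],
  [41,-112,0,0,0,-0.055,10],
  [41,-112,-15,0,0,-0.055,10],
  [41,-112,-30,0,0,-0.055,10],
  [41,-112,-35,0,0,-0.055,10],
  [41,-112,-35,0,0,-0.055,10],
])

```text
clock: 5.25
eef_pos: [568.0, -341.7, 54.7]
tcp_rot: [-1.507, 1.511, 3.084]
contact_force: [0.4, 0.3, -0.3]
opening: 0.314
```

```bash
python3 look.py w4; python3 sfit.py w4 fine "[568.7,-343.5,74.5,-.12]"; python3 gfit.py fine w4
```

```text
5.25 [ 568.00653693 -341.68213696   54.71990626] yaw -0.12077911567925893 [ 0.40564299  0.33669824 -0.25538248] 26.80649852031722
w4 fine x y z yaw pitch [ 568.522 -342.377   72.643   -0.118   -0.005] cost 0.038555510828450906
  ridge 34.0 340 [-1.355  1.362] [-12.387  12.668]
  ridge 46.0 342 [-1.254  1.228] [-12.52   12.671]
  ridge 58.0 343 [-1.299  1.263] [-12.59   12.681]
  ridge 70.0 359 [-1.286  1.151] [-12.678  12.294]
  ridge 82.0 403 [-1.609  1.14 ] [-12.786  12.305]
  ridge 94.0 440 [-1.799  0.991] [-12.861  12.362]
  block [-27.095  27.768] [-14.787  13.877]
  tail -72.69665750992534 [-7.752  8.628]
w4 fine [ 568.63 -343.57   -0.12] cost 0.0036616502588163505 n 1305 z95 52.95118357357324
  tooth 40.0 1 n 96 range [-2.03  2.06] lat 25.221924624030674
  tooth 40.0 -1 n 128 range [-2.12  2.17] lat 25.27166728932677
  tooth 52.0 1 n 103 range [-1.91  2.08] lat 25.287521418070867
  tooth 52.0 -1 n 125 range [-1.99  2.08] lat 25.147515571275957
  tooth 64.0 1 n 104 range [-2.08  1.94] lat 25.333740842971284
  tooth 64.0 -1 n 129 range [-2.02  2.03] lat 25.07154433402099
  tooth 76.0 1 n 105 range [-2.02  1.93] lat 25.1980943734668
  tooth 76.0 -1 n 136 range [-1.9   1.92] lat 25.317860697619633
  tooth 88.0 1 n 104 range [-1.82  1.55] lat 25.13663318761418
  tooth 88.0 -1 n 141 range [-1.86  1.54] lat 25.266587442463596
  rest [-67.94 -49.34] [-20.11  21.93]
```

View pics/w4.png

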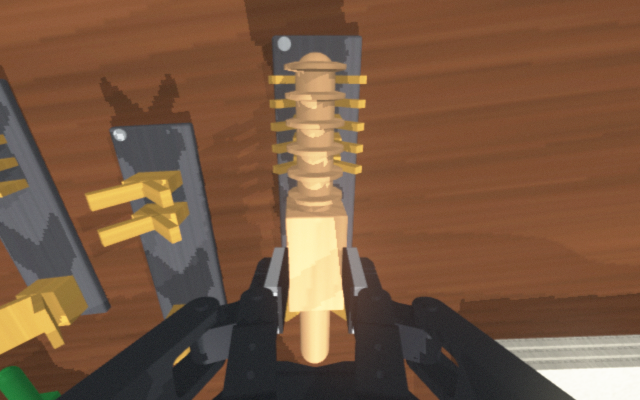

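Emit:
step_arm([
  [0,-1.2,-5,0,0,0,10],
  [0,-1.2,-11,0,0,0,10],
  [0,-1.2,-16,0,0,0,10],
  [0,-1.2,-20,0,0,0,10],
  [0,-1.2,-23,0,0,0,10],
  [0,-1.2,-25,0,0,0,10],
  [0,-1.2,-26.5,0,0,0,10],
  [0,-1.2,-26.5,0,0,0,10],
])

```text
clock: 6.3
eef_pos: [568.4, -343.3, 28.8]
tcp_rot: [-1.498, 1.512, 3.093]
contact_force: [0.5, 0.2, -0.8]
opening: 0.315
```

```bash
python3 look.py w5; python3 sfit.py w5 fine "[568.7,-343.5,45,-.12]"
```

```text
6.3 [ 568.41358541 -343.27062368   28.82469259] yaw -0.1209221017485964 [ 0.45168497  0.19885757 -0.84509784] 26.91201206535153
w5 fine x y z yaw pitch [ 568.722 -344.063   46.823   -0.113   -0.007] cost 3.6942214211192264
  ridge 34.0 339 [-1.168  1.62 ] [-12.335  12.688]
  ridge 46.0 340 [-1.221  1.502] [-12.624  12.489]
  ridge 58.0 356 [-1.151  1.39 ] [-12.921  12.503]
  ridge 70.0 369 [-1.328  1.294] [-12.941  12.028]
  ridge 82.0 406 [-1.561  1.265] [-13.022  12.086]
  ridge 94.0 443 [-1.737  1.211] [-13.199  11.932]
  block [-26.972  27.929] [-14.613  13.952]
  tail -72.95041411899031 [-18.239  20.044]
```

Emit:
step_arm([
  [0,0,-1,0,0,0,10],
  [0,0,-2,0,0,0,10],
  [0,0,-2,0,0,0,30],
  [0,0,-2,0,0,0,45],
  [0,0,-2,0,0,0,45],
  [0,0,20,0,0,0,45],
  [0,0,60,0,0,0,45],
  [0,0,100,0,0,0,45],
])

```text
clock: 7.35
eef_pos: [568.6, -343.4, 131.6]
tcp_rot: [-1.491, 1.513, 3.101]
contact_force: [0.2, -0.2, 0.2]
opening: 0.528
```

```bash
python3 look.py w6; python3 sfit.py w6 fine "[568.7,-343.5,45,-.12]"; python3 gfit.py fine w6
```

```text
7.35 [ 568.64515979 -343.40607499  131.56441946] yaw -0.12096886350763587 [ 0.20889479 -0.15304151  0.17921424] 45.13213197564305
w6 fine x y z yaw pitch [ 567.248 -345.189   44.343   -0.1      0.001] cost 7.777636185564154
  ridge 34.0 126 [-4.433  2.842] [-11.738  13.811]
  ridge 46.0 122 [-3.632  2.774] [-14.012  13.561]
  ridge 58.0 129 [-3.647  2.685] [-14.303  13.065]
  ridge 70.0 138 [-3.436  2.733] [-13.143  12.85 ]
  ridge 82.0 144 [-3.588  2.706] [-12.715  13.972]
  ridge 94.0 152 [-3.581  2.424] [-13.509  14.951]
  block [-25.826  29.08 ] [-13.745  15.421]
  tail -72.07694361860105 [-16.826  22.294]
w6 fine [ 568.7  -343.77   -0.12] cost 0.0033115669595478957 n 1154 z95 52.88019423140325
  tooth 40.0 1 n 52 range [-2.02  1.84] lat 25.12939146582138
  tooth 40.0 -1 n 67 range [-2.11  1.82] lat 24.68572157198091
  tooth 52.0 1 n 51 range [-2.05  1.84] lat 25.361359038538694
  tooth 52.0 -1 n 69 range [-2.1   1.83] lat 25.002175224032918
  tooth 64.0 1 n 51 range [-1.84  1.83] lat 24.942820815928485
  tooth 64.0 -1 n 66 range [-1.87  1.86] lat 25.169772571331453
  tooth 76.0 1 n 53 range [-2.03  1.73] lat 25.25952118497042
  tooth 76.0 -1 n 69 range [-2.16  1.63] lat 24.93011603284089
  tooth 88.0 1 n 55 range [-1.93  1.55] lat 24.72742045320834
  tooth 88.0 -1 n 72 range [-1.98  1.5 ] lat 25.298243691219906
  rest [-67.34 -35.95] [-24.97  24.85]
```

View pics/w6.png

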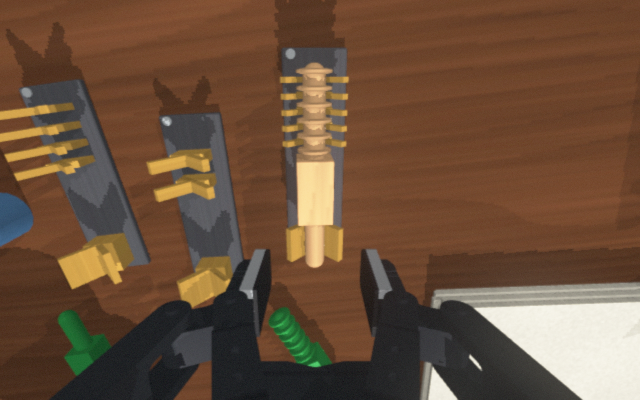

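The fine stud is seated: it lies level, its axis reads 44.3 mm (the wrist camera reads about 1 mm low), and its ridges sit between the teeth. Next I'll check the wrist-angle ranges for the loose studs.

Run:
```python
from h import *
s=r.sense(); R=Re(s['tcp_rot']); print(s['qpos'], np.arctan2(R[1,1],R[0,1]), R)
```

```text
[-0.53010298  0.50049469  1.55113237 -0.03029521  1.13395928  1.17500842] -0.12109174149863146 [[-0.05165498  0.99138085 -0.12039841]
 [-0.0015395  -0.12063826 -0.99269534]
 [-0.9986638  -0.0510923   0.0077578 ]]
```

```bash
cat > turn.py <<'E'
import sys
from h import *
np.set_printoptions(precision=3,suppress=True)
def tgt(yaw):
    c,s=np.cos(yaw),np.sin(yaw); y=np.array([c,s,0]); x=np.array([0,0,-1.]); return np.c_[x,y,np.cross(x,y)]
s=r.sense(); R=Re(s['tcp_rot']); D=Ro.from_matrix(tgt(float(sys.argv[1]))@R.T).as_rotvec()
print('rotvec',D,'eef',s['eef_pos'],'q',s['qpos'],'yaw',np.arctan2(R[1,1],R[0,1]))
E
python3 turn.py 1.21
```

```text
rotvec [ 0.036 -0.043  1.331] eef [ 571.353 -345.029  137.632] q [-0.53   0.5    1.551 -0.03   1.134  1.175] yaw -0.12109174149863146
```

Emit:
step_arm([
  [-5,57,15,0.004,-0.005,0.166,50],
  [-10,115,32,0.009,-0.011,0.333,50],
  [-15,172,32,0.013,-0.016,0.5,50],
  [-20,230,32,0.018,-0.021,0.665,50],
  [-25,287,32,0.022,-0.027,0.832,50],
  [-30,345,32,0.027,-0.032,1.0,50],
  [-35,402,32,0.031,-0.037,1.165,50],
  [-40,450,32,0.036,-0.043,1.331,50],
])

```text
clock: 8.4
eef_pos: [531.4, 107.2, 171.3]
tcp_rot: [0.794, 1.568, 0.44]
contact_force: [0.5, 0.7, -0.6]
opening: 0.589
```

Emit:
step_arm([
  [0,5,0,0,0,0,50],
  [0,5,0,0,0,0,50],
  [0,5,0,0,0,0,50],
  [0,5,0,0,0,0,50],
  [0,5,0,0,0,0,50],
  [0,5,0,0,0,0,50],
  [0,5,0,0,0,0,50],
  [0,5,0,0,0,0,50],
])

```text
clock: 9.4
eef_pos: [531.4, 112.1, 171.2]
tcp_rot: [0.795, 1.568, 0.441]
contact_force: [-0.0, -0.3, 0.7]
opening: 0.587
```

```bash
python3 look.py w7; python3 sfit.py w7 coarse "[530,114,14,-1.93]"; python3 turn.py 1.21
```

```text
9.4 [531.41208268 112.14653291 171.23949076] yaw 1.2165471128945833 [-0.00975472 -0.32026589  0.67283486] 50.14106837100426
w7 coarse x y z yaw pitch [532.03  115.918  14.387  -1.952  -0.002] cost 0.04183636963929716
  ridge 40.0 201 [-4.385  3.997] [-13.306  13.096]
  ridge 64.0 184 [-4.517  3.896] [-12.974  12.828]
  ridge 88.0 180 [-4.692  4.004] [-12.602  12.549]
  block [-27.553  27.317] [-14.581  14.531]
  tail -75.95625230276485 [-8.333  8.248]
rotvec [-0.001  0.002 -0.007] eef [531.41  112.187 171.248] q [0.205 0.255 1.839 0.001 1.045 0.559] yaw 1.2165490251010675
```

View pics/w7.png

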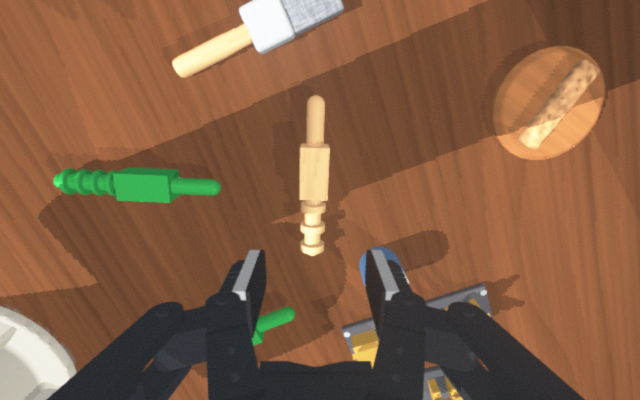

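Emit:
step_arm([
  [0.6,3.8,-40,0,0,-0.027,50],
  [0.6,3.8,-85,0,0,-0.027,50],
  [0.6,3.8,-125,0,0,-0.027,50],
  [0.6,3.8,-152,0,0,-0.027,50],
  [0.6,3.8,-164,0,0,-0.027,50],
  [0.6,3.8,-166,0,0,-0.027,50],
  [0.6,3.8,-166,0,0,-0.027,50],
  [0.6,3.8,-166,0,0,-0.027,40],
])

```text
clock: 10.45
eef_pos: [532.8, 116.2, 6.3]
tcp_rot: [0.715, 1.567, 0.334]
contact_force: [0.6, -1.0, -0.7]
opening: 0.468
```

Emit:
step_arm([
  [0,0,0,0,0,0,10],
  [0,0,0,0,0,0,10],
  [0,0,0,0,0,0,10],
  [0,0,5,0,0,0,10],
  [0,0,30,0,0,0,10],
  [0,0,70,0,0,0,10],
  [0,0,95,0,0,0,10],
  [0,0,95,0,0,0,10],
], force=40)

```text
clock: 11.45
eef_pos: [534.4, 116.5, 103.5]
tcp_rot: [0.653, 1.562, 0.272]
contact_force: [-0.4, 0.1, -0.4]
opening: 0.115
```

```bash
python3 look.py w8; python3 turn.py 3.073; python3 sfit.py w8 coarse "[532,115.9,109,-1.952]"
```

```text
11.45 [534.38992242 116.50765502 103.50312984] yaw 1.1896205959775723 [-0.43555879  0.0705507  -0.35578141] 9.849210736481485
rotvec [-0.007  0.002  1.883] eef [533.385 116.271 102.119] q [0.212 0.344 1.894 0.001 0.897 0.592] yaw 1.1896103799389588Traceback (most recent call last):
  File "sfit.py", line 42, in <module>
    if __name__=='__main__': fit(sys.argv[1],sys.argv[2],eval(sys.argv[3]))
                             ~~~^^^^^^^^^^^^^^^^^^^^^^^^^^^^^^^^^^^^^^^^^^^
  File "sfit.py", line 18, in fit
    z=np.polyfit(a[kb],c[kb],1); q[4]+=np.arctan(z[0]); q[2]+=(z[1]-15)
    raise TypeError("expected non-empty vector for x")
TypeError: expected non-empty vector for x
```

View pics/w8.png

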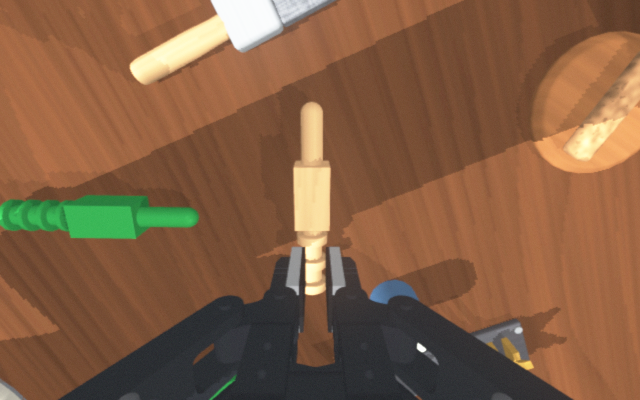

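The fingers closed to 10 mm above a stud that is still lying on the bench. I had gripped too near its top edge, because the pads stand farther back when open. I'll refit the stud and grip lower.

```bash
python3 look.py w9; python3 sfit.py w9 coarse "[532,115.9,14.5,-1.952]"; python3 turn.py 1.19
```

```text
11.5 [533.38506571 116.27087705 102.11918006] yaw 1.1896103799389588 [-0.54370923  0.42216832 -0.81901214] 10.264059690015229
w9 coarse x y z yaw pitch [531.928 116.396  14.384  -1.946   0.001] cost 0.023725658543077514
  ridge 40.0 291 [-4.154  4.359] [-12.609  12.386]
  ridge 64.0 183 [-4.224  4.161] [-6.612 10.57 ]
  ridge 88.0 179 [-4.267  4.309] [-6.963 10.684]
  block [-27.436  27.261] [-14.408  14.854]
  tail -76.49284198830286 [-7.721  8.612]
rotvec [-0.001  0.004  0.   ] eef [532.597 116.139 101.15 ] q [0.212 0.345 1.895 0.001 0.897 0.592] yaw 1.1896848728965104
```

Emit:
step_arm([
  [-0.6,0.3,0,0,0,0.006,50],
  [-0.6,0.3,0,0,0,0.006,50],
  [-0.6,0.3,-25,0,0,0.006,50],
  [-0.6,0.3,-55,0,0,0.006,50],
  [-0.6,0.3,-80,0,0,0.006,50],
  [-0.6,0.3,-95,0,0,0.006,50],
  [-0.6,0.3,-99,0,0,0.006,50],
  [-0.6,0.3,-99,0,0,0.006,40],
])

```text
clock: 12.55
eef_pos: [532.3, 116.5, 2.4]
tcp_rot: [0.708, 1.566, 0.333]
contact_force: [0.1, 0.5, 0.6]
opening: 0.467
```

Emit:
step_arm([
  [0,0,-1,0,0,0,36],
  [0,0,-1,0,0,0,10],
  [0,0,-1,0,0,0,10],
  [0,0,-1,0,0,0,10],
  [0,0,-1,0,0,0,10],
  [0,0,-1,0,0,0,10],
  [0,0,3,0,0,0,10],
  [0,0,8,0,0,0,10],
], force=60)

```text
clock: 13.55
eef_pos: [532.2, 116.5, 10.6]
tcp_rot: [0.707, 1.566, 0.332]
contact_force: [-0.1, -0.4, 0.0]
opening: 0.119
```

```bash
python3 look.py w10; python3 turn.py 3.073; python3 sfit.py w10 coarse "[532,116.4,20,-1.952]"
```

```text
13.55 [532.23452009 116.46925846  10.62484817] yaw 1.19561651963684 [-0.09729643 -0.3655044   0.02520273] 10.197782263062274
rotvec [-0.006  0.002  1.877] eef [532.698 116.587  11.294] q [0.212 0.482 1.944 0.001 0.71  0.587] yaw 1.1955992292650761
w10 coarse x y z yaw pitch [531.862 116.323  14.345  -1.951  -0.   ] cost 0.018809179239984368
  ridge 40.0 304 [-4.458  4.393] [-5.449  7.126]
  ridge 64.0 437 [-4.442  4.448] [-9.36  11.341]
  ridge 88.0 75 [-5.241 -0.587] [-11.114  12.81 ]
  block [-27.784  26.444] [-14.558  14.579]
  tail -76.14531517379649 [-8.13   8.265]
```

View pics/w10.png

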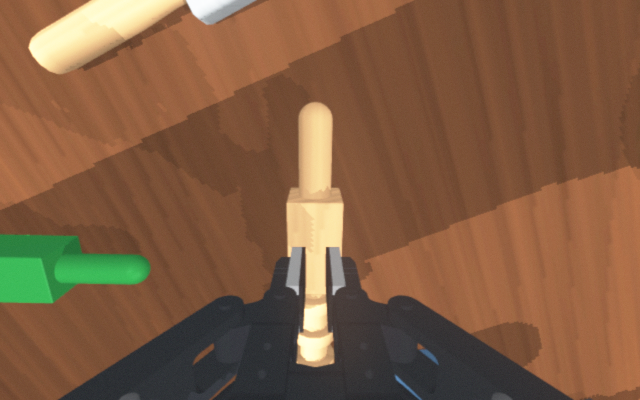

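Run:
```python
from h import *
np.set_printoptions(precision=1,suppress=True)
T=np.array(vision.camera_info('wrist')['tool_from_camera'])
for n in ('w10','w3'):
    w=np.load(f'pics/{n}.npz'); P=cloud((w['K'],T[:3,3],T[:3,:3]),w['d']); W=cloud((w['K'],w['o'],w['R']),w['d'])
    for uv in ([(297,250),(297,255),(297,270),(290,280),(338,255),(338,270),(315,240),(315,270),(270,255),(275,270),(278,255)]): print(n,uv,'tool',P[uv[1],uv[0]],'world',W[uv[1],uv[0]],w['p'][uv[1],uv[0]])
    d=w['d']; m=(d>0)&(P[...,0]<60); 
    g=(w['p'].max(2)-w['p'].min(2)<20)&m&(np.abs(P[...,2])<60)
    print(np.percentile(P[g],[0.5,50,99.5],axis=0))
```

```text
w10 (297, 250) tool [-38.6  10.3  -8.6] world [527.9 129.2  49.2] [156 155 154]
w10 (297, 255) tool [-43.7  10.4  -8.3] world [528.1 129.1  54.4] [156 156 155]
w10 (297, 270) tool [-56.3  10.   -7.6] world [528.6 128.5  66.9] [157 157 156]
w10 (290, 280) tool [-64.4  10.3 -10. ] world [526.4 129.6  75. ] [155 156 156]
w10 (338, 255) tool [-43.   10.   10.7] world [545.7 121.8  53.7] [157 154 155]
w10 (338, 270) tool [-58.4  11.2   9.6] world [545.1 123.3  69. ] [157 156 155]
w10 (315, 240) tool [-18.    5.7   0. ] world [534.3 121.8  28.6] [250 222 160]
w10 (315, 270) tool [-18.9 -12.3   0. ] world [527.7 105.   29.5] [251 224 163]
w10 (270, 255) tool [ 11.5 -19.2 -29.6] world [497.7 109.4  -1. ] [110  72  51]
w10 (275, 270) tool [-50.7   6.7 -17.8] world [517.9 129.1  61.3] [57 52 52]
w10 (278, 255) tool [ 11.5 -19.2 -24.3] world [502.6 107.5  -1. ] [112  74  52]
[[-121.8  -11.1  -57.4]
 [-101.4   11.1   -4.4]
 [   1.8  121.7   57.1]]
w3 (297, 250) tool [-33.4   7.6  -8.9] world [ 538.  -223.   124.3] [253 230 167]
w3 (297, 255) tool [-34.7   5.5  -8.9] world [ 536.  -222.9  125.6] [253 231 170]
w3 (297, 270) tool [-33.2  -3.8  -9.1] world [ 526.7 -222.1  124.7] [253 230 167]
w3 (290, 280) tool [-33.9  -9.2 -12.7] world [ 521.6 -218.1  125.7] [244 207 145]
w3 (338, 255) tool [-32.5   4.4  11.6] world [ 533.4 -243.3  123.7] [246 212 147]
w3 (338, 270) tool [-31.9  -4.5  11.8] world [ 524.4 -242.9  123.5] [247 214 151]
w3 (315, 240) tool [-33.1  12.9   0. ] world [ 542.7 -232.3  123.7] [252 225 162]
w3 (315, 270) tool [-31.7  -4.7   0. ] world [ 525.1 -231.1  123.3] [244 205 146]
w3 (270, 255) tool [ 95.8 -64.4 -43. ] world [ 461.3 -184.3   -0.9] [103  67  40]
w3 (275, 270) tool [-57.6  10.7 -16.8] world [ 543.  -215.4  148.2] [125 124 124]
w3 (278, 255) tool [-43.2  10.1 -17.2] world [ 541.6 -215.   133.9] [123 122 121]
[[-121.9  -11.3  -58.1]
 [-102.1   11.    -2.9]
 [ -42.3   17.5   58.1]]
```

Run:
```python
from h import *
np.set_printoptions(precision=1,suppress=True)
s=r.sense(); print(s['eef_pos'],s['opening']*85.4)
p,d=vision.grab_frame('scene'); C=cam('scene'); np.savez('pics/s1.npz',p=p,d=d)
P=cloud(C,d)
u,v=proj(C,s['eef_pos'])[0]; print(u,v)
x0,y0=int(u-60),int(v-80)
a=cv2.resize(p[y0:y0+110,x0:x0+130,::-1],None,fx=5,fy=5,interpolation=cv2.INTER_CUBIC).copy()
cv2.circle(a,(int((u-x0)*5),int((v-y0)*5)),4,(0,0,255),-1)
cv2.imwrite('pics/s1.png',a)
e=s['eef_pos']
m=(d>0)&(np.abs(P[...,0]-e[0])<30)&(np.abs(P[...,1]-e[1])<30)&(p.max(2).astype(int)-p.min(2)<25)&(P[...,2]>5)
print(m.sum(),np.percentile(P[m][:,2],[0,1,5,20]) )
```

```text
[532.7 116.6  11.3] 9.940785924953767
340.5815235423212 199.35039924663755
219 [ 53.5  55.4  64.7 123. ]
```

View pics/s1.png

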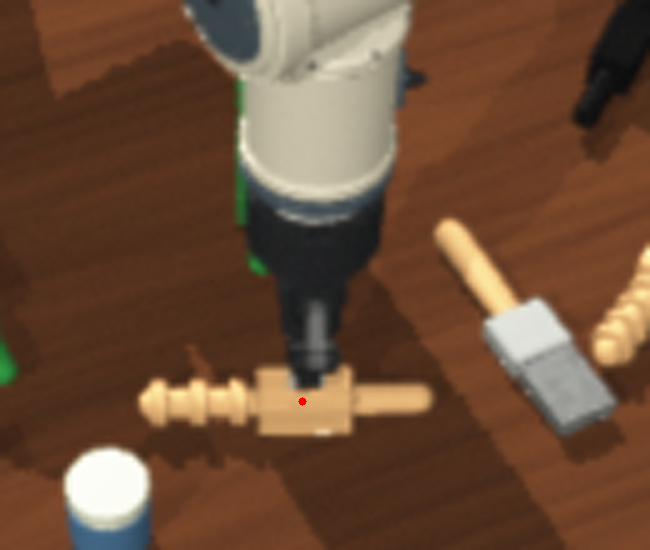

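Run:
```python
from h import *
np.set_printoptions(precision=1,suppress=True)
T=np.array(vision.camera_info('wrist')['tool_from_camera'])
for n in ['w1','w2','w3','w4','w5','w6','w7','w8','w9','w10']:
    w=np.load(f'pics/{n}.npz'); P=cloud((w['K'],T[:3,3],T[:3,:3]),w['d'])
    p=w['p'].astype(int); g=(p.max(2)-p.min(2)<15)&(w['d']>0)&(np.abs(P[...,1])<20)&(np.abs(P[...,2])<45)&(P[...,0]>-75)
    xs=np.sort(P[g][:,0])
    print(n,'n',g.sum(),'tip x',np.percentile(P[g][:,0],[95,99,100]),'z range', np.percentile(P[g&(P[...,2]<0)][:,2],[1,50,99]),np.percentile(P[g&(P[...,2]>0)][:,2],[1,50,99]))
```

```text
w1 n 4002 tip x [190.4 191.8 192.8] z range [-37.9 -26.1 -11.7] [24.6 27.1 38. ]
w2 n 3576 tip x [22.8 23.4 24.6] z range [-33.1 -23.5 -19.6] [18.4 23.9 33.1]
w3 n 2609 tip x [84.2 85.1 86.6] z range [-30.  -18.5 -13. ] [13.8 18.2 31.4]
w4 n 2576 tip x [47.9 48.7 49.9] z range [-30.8 -18.7 -13.1] [14.4 19.2 30.9]
w5 n 2923 tip x [22.3 23.1 24.4] z range [-30.2 -20.8 -13.1] [14.7 19.5 30.6]
w6 n 4256 tip x [124.7 125.7 126.9] z range [-35.4 -24.  -20.3] [19.7 24.3 35.5]
w7 n 3999 tip x [-41.4 -37.8 -35. ] z range [-37.9 -26.4 -24.5] [25.  26.7 38.3]
w8 n 2666 tip x [-40.5 -36.3 -34.1] z range [-23.4  -9.7  -4.8] [ 5.2  9.6 23.6]
w9 n 2610 tip x [-40.3 -36.5 -34.5] z range [-23.   -9.8  -4.8] [ 5.2  9.6 23.5]
w10 n 2188 tip x [-40.3 -37.2 -35.4] z range [-24.1 -10.1  -5. ] [ 6.2  9.9 24.4]
```

Depth from both the wrist and the scene camera agrees that the real fingertips end about 35 mm short of the reported TCP. The fine stud must have been held only by its top edge. I'll allow for that offset and go down in steps, watching the force.

Emit:
step_arm([
  [-0.5,0,0,0,0,0,50],
  [-0.5,0,0,0,0,0,50],
  [-0.5,0,0,0,0,0,50],
  [-0.5,0,-10,0,0,0,50],
  [-0.5,0,-20,0,0,0,50],
  [-0.5,0,-28,0,0,0,50],
  [-0.5,0,-34,0,0,0,50],
  [-0.5,0,-35,0,0,0,50],
])

```text
clock: 14.65
eef_pos: [531.9, 116.5, -24.5]
tcp_rot: [0.698, 1.566, 0.323]
contact_force: [-0.6, -0.5, 0.1]
opening: 0.586
```

```bash
python3 look.py w11; python3 sfit.py w11 coarse "[532,116.4,14.5,-1.952]"
```

```text
14.65 [531.90054744 116.51598254 -24.53933657] yaw 1.1956427619676775 [-0.57714898 -0.47286468  0.08340256] 50.02947492590092
w11 coarse x y z yaw pitch [531.883 116.336  14.332  -1.953  -0.001] cost 0.023177253266974736
  ridge 40.0 843 [-4.625  4.305] [-12.542  12.333]
  ridge 64.0 0  
  ridge 88.0 0  
  block [-27.771  27.267] [-14.71   14.508]
  tail -76.09865975563822 [-8.38   8.031]
```

View pics/w11.png

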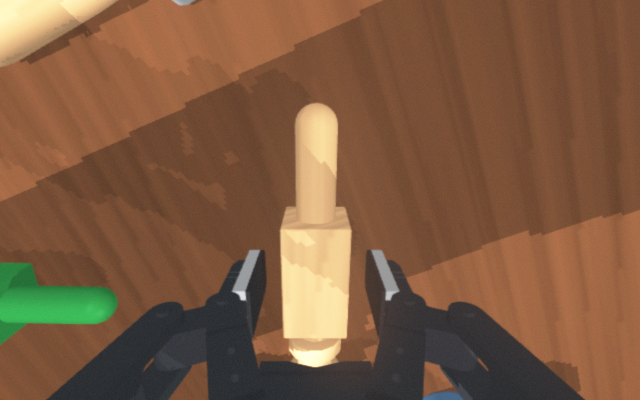

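Emit:
step_arm([
  [0,0,-3,0,0,0,40],
  [0,0,-3,0,0,0,10],
  [0,0,-3,0,0,0,10],
  [0,0,-3,0,0,0,10],
  [0,0,-3,0,0,0,10],
  [0,0,10,0,0,0,10],
  [0,0,45,0,0,0,10],
  [0,0,85,0,0,0,10],
], force=60)

```text
clock: 15.7
eef_pos: [531.5, 116.4, 61.9]
tcp_rot: [0.717, 1.567, 0.342]
contact_force: [-0.1, 0.5, -1.2]
opening: 0.341
```

```bash
python3 look.py w12; python3 turn.py 3.073
```

```text
15.7 [531.53454071 116.43089642  61.86062603] yaw 1.1956399747132604 [-0.14428554  0.47659838 -1.1751679 ] 29.093815482097316
rotvec [-0.012  0.005  1.877] eef [534.743 117.132  67.005] q [0.213 0.394 1.918 0.001 0.819 0.587] yaw 1.1956424877971579
```

Emit:
step_arm([
  [-2,-30,0,0,0,0.17,10],
  [-2,-65,0,0,0,0.35,10],
  [-3,-105,0,0,0,0.53,10],
  [-3,-145,0,0,0,0.71,10],
  [-3,-185,0,0,0,0.89,10],
  [-3,-225,0,0,0,1.07,10],
  [-4,-265,0,0,0,1.25,10],
  [-4,-300,0,0,0,1.43,10],
])

```text
clock: 16.75
eef_pos: [530.6, -184.4, 67.7]
tcp_rot: [0.585, 1.56, 1.646]
contact_force: [0.1, 0.3, -0.2]
opening: 0.34
```

```bash
python3 turn.py 3.075
```

```text
rotvec [-0.01  -0.003  0.444] eef [ 530.609 -184.388   67.668] q [-0.344  0.419  1.874  0.013  0.853 -1.412] yaw 2.631228227360325
```

Emit:
step_arm([
  [-1,-17,0,0,0,0.17,10],
  [-2,-34,0,0,0,0.34,10],
  [-3,-45.5,0,-0.01,-0.003,0.444,10],
  [-3,-45.5,0,-0.01,-0.003,0.444,10],
  [-3,-45.5,-20,-0.01,-0.003,0.444,10],
  [-3,-45.5,-33,-0.01,-0.003,0.444,10],
  [-3,-45.5,-33,-0.01,-0.003,0.444,10],
  [-3,-45.5,-33,-0.01,-0.003,0.444,10],
])

```text
clock: 17.75
eef_pos: [527.9, -229.8, 35.0]
tcp_rot: [-0.077, 1.571, 1.427]
contact_force: [1.3, -0.9, -0.6]
opening: 0.342
```

```bash
python3 look.py w13; python3 turn.py 3.075;python3 sfit.py w13 coarse "[527.6,-230,75,-.067]"; python3 gfit.py coarse w13
```

```text
17.75 [ 527.88671386 -229.76530032   34.99719747] yaw 3.0748601527562585 [ 1.27446564 -0.85669712 -0.63826853] 29.19349975906554
rotvec [0. 0. 0.] eef [ 528.027 -229.906   35.176] q [-0.413  0.482  1.863  0.     0.796 -1.918] yaw 3.0749001894718773
w13 coarse x y z yaw pitch [ 527.245 -230.017   76.571   -0.072    0.003] cost 0.0180304498754786
  ridge 40.0 803 [-4.683  3.861] [-12.144  12.528]
  ridge 64.0 0  
  ridge 88.0 0  
  block [-27.751  27.359] [-14.599  14.495]
  tail -76.17025694586052 [-8.398  8.004]
w13 coarse [ 527.41 -229.2    -0.07] cost 0.006171554439934621 n 2469 z95 52.91333339528148
  tooth 52.0 1 n 23 range [-3.11  5.7 ] lat 21.347775483904403
  tooth 52.0 -1 n 23 range [-4.18  6.  ] lat 22.14344579672382
  tooth 76.0 1 n 195 range [-5.46  4.4 ] lat 25.307730442902525
  tooth 76.0 -1 n 175 range [-5.3   4.25] lat 25.271983859663365
  rest [-67.21 -36.36] [-24.98  24.96]
```

View pics/w13.png

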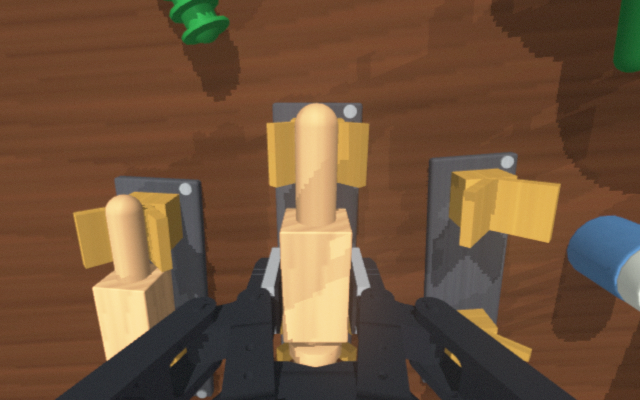

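Emit:
step_arm([
  [0,0.7,-6,0,0,0,10],
  [0,0.7,-12,0,0,0,10],
  [0,0.7,-18,0,0,0,10],
  [0,0.7,-23,0,0,0,10],
  [0,0.7,-27,0,0,0,10],
  [0,0.7,-30,0,0,0,10],
  [0,0.7,-31,0,0,0,10],
  [0,0.7,-31,0,0,0,10],
])

```text
clock: 18.8
eef_pos: [528.1, -229.2, 4.2]
tcp_rot: [-1.649, 1.57, -0.145]
contact_force: [-0.2, 0.1, -0.4]
opening: 0.34
```

```bash
python3 look.py w14; python3 sfit.py w14 coarse "[527.6,-230,45,-.067]"|head -1
```

```text
18.8 [ 528.06587436 -229.21767868    4.19455107] yaw 3.0748764620644247 [-0.23640186  0.07887212 -0.43650456] 28.996475317531917
w14 coarse x y z yaw pitch [ 528.196 -229.6     45.744   -0.065    0.004] cost 5.451281380200643
```

Emit:
step_arm([
  [0,0,-1,0,0,0,10],
  [0,0,-1,0,0,0,10],
  [0,0,-1,0,0,0,35],
  [0,0,-1,0,0,0,48],
  [0,0,-1,0,0,0,48],
  [0,0,30,0,0,0,48],
  [0,0,80,0,0,0,48],
  [0,0,130,0,0,0,48],
])

```text
clock: 19.85
eef_pos: [527.8, -229.1, 135.5]
tcp_rot: [0.381, 1.571, 1.885]
contact_force: [0.3, 0.0, 0.2]
opening: 0.557
```

Emit:
step_arm([
  [0,30,0,0,0,-0.02,48],
  [0,60,0,0,0,-0.04,48],
  [0,80,0,0,0,-0.06,48],
  [0,90,0,0,0,-0.06,48],
  [0,90,0,0,0,-0.06,48],
  [0,90,0,0,0,-0.06,48],
  [0,90,0,0,0,-0.06,48],
  [0,90,0,0,0,-0.06,48],
])

```text
clock: 20.85
eef_pos: [527.8, -139.6, 135.4]
tcp_rot: [0.765, 1.571, 2.209]
contact_force: [0.5, 0.1, 0.3]
opening: 0.562
```

```bash
python3 look.py w15; python3 sfit.py w15 coarse "[527.6,-229.8,44,-.067]"; for g in coarse medium; do python3 gfit.py $g w15|head -1;done
```

```text
20.85 [ 527.78484939 -139.55331833  135.44040928] yaw 3.014431112884424 [0.50245933 0.06008673 0.29658088] 47.9989178165223
w15 coarse x y z yaw pitch [ 528.797 -227.201   44.42    -0.094    0.001] cost 7.955445328252985
  ridge 40.0 279 [-5.211  3.434] [-13.201  12.412]
  ridge 64.0 164 [-5.321  3.763] [-13.045   6.139]
  ridge 88.0 12 [-4.81  -2.956] [-12.834  -8.841]
  block [-28.315  26.603] [-16.115  13.395]
  tail -76.35934615092323 [-23.631  14.768]
w15 coarse [ 527.73 -229.2    -0.07] cost 0.005065048256028274 n 984 z95 53.111544577211525
w15 medium [ 567.6  -123.6     0.01] cost 0.008820095097306628 n 829 z95 53.049092617048835
```

View pics/w15.png

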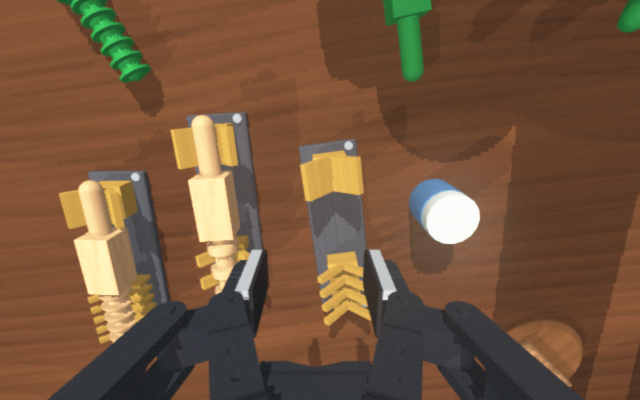

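Emit:
step_arm([
  [0,60,0,0,0,-0.11,48],
  [0,120,0,0,0,-0.22,48],
  [0,180,0,0,0,-0.33,48],
  [0,240,0,0,0,-0.44,48],
  [0,300,0,0,0,-0.55,48],
  [0,360,0,0,0,-0.66,48],
  [0,420,0,0,0,-0.77,48],
  [0,480,0,0,0,-0.89,48],
])

```text
clock: 21.9
eef_pos: [527.7, 342.5, 135.5]
tcp_rot: [-0.113, 1.57, 0.437]
contact_force: [1.3, 0.4, -0.7]
opening: 0.563
```

Emit:
step_arm([
  [0,30,0,0,0,0,48],
  [0,30,0,0,0,0,48],
  [0,30,0,0,0,0,48],
  [0,30,0,0,0,0,48],
  [0,30,0,0,0,0,48],
  [0,30,0,0,0,0,48],
  [0,30,0,0,0,0,48],
  [0,30,0,0,0,0,48],
])

```text
clock: 22.9
eef_pos: [527.7, 372.4, 135.5]
tcp_rot: [-0.096, 1.57, 0.454]
contact_force: [0.4, 0.1, 0.3]
opening: 0.563
```

```bash
python3 look.py w16; python3 sfit.py w16 medium "[526,375,14.4,-1.02]"; python3 turn.py 2.12
```

```text
22.9 [527.72513662 372.42051486 135.54417737] yaw 2.1206073162970585 [0.44954884 0.11018566 0.26495446] 48.12178317993558
w16 medium x y z yaw pitch [523.269 383.251  14.419  -1.019   0.   ] cost 0.21124750184984342
  ridge 40.0 141 [-3.37   1.131] [-13.18   13.396]
  ridge 56.0 129 [-3.348  1.386] [-12.357  12.542]
  ridge 72.0 138 [-3.55   1.399] [-12.552  12.814]
  ridge 88.0 127 [-3.361  1.416] [-12.74   13.006]
  block [-24.727  30.621] [-14.487  14.757]
  tail -72.91716101013174 [-8.48  8.55]
rotvec [-0.     0.    -0.001] eef [527.688 372.434 135.511] q [ 0.612  0.447  1.643 -0.     1.051  0.063] yaw 2.120662095043699
```

View pics/w16.png

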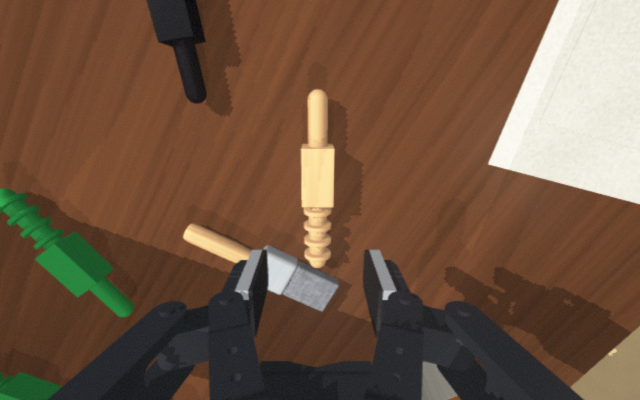

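```bash
python3 sfit.py w16 medium "[524.7,380.7,14.4,-1.019]"
```

```text
w16 medium x y z yaw pitch [523.294 383.2    14.433  -1.016   0.001] cost 0.20728933441750683
  ridge 40.0 138 [-3.427  1.072] [-12.547  13.314]
  ridge 56.0 128 [-3.41   1.326] [-12.482  12.411]
  ridge 72.0 138 [-3.589  1.36 ] [-12.718  12.649]
  ridge 88.0 127 [-3.413  1.366] [-12.949  12.798]
  block [-24.773  30.595] [-14.529  14.808]
  tail -72.97583832954271 [-8.34   8.701]
```

The medium comb's teeth at 44, 60, 76 and 92 mm mean the ridges must be at 36, 52, 68 and 84 mm. My ridge model was 4 mm off, so I'll correct it and refit.

```bash
sed -i "s/64+np.array(\[-24,-8,8,24.\])/np.array([36,52,68,84.])/" sfit.py; python3 sfit.py w16 medium "[524.7,380.7,14.4,-1.019]"; python3 turn.py 2.1256
```

```text
w16 medium x y z yaw pitch [525.061 380.74   14.433  -1.021   0.001] cost 0.02156263942291528
  ridge 36.0 137 [-2.434  2.055] [-12.62   13.261]
  ridge 52.0 128 [-2.418  2.329] [-12.455  12.441]
  ridge 68.0 136 [-2.621  2.334] [-12.622  12.741]
  ridge 84.0 126 [-2.423  2.352] [-12.776  12.969]
  block [-27.791  27.689] [-14.658  14.517]
  tail -75.99047286335511 [-8.793  8.249]
rotvec [-0.     0.     0.005] eef [527.688 372.434 135.511] q [ 0.612  0.447  1.643 -0.     1.051  0.063] yaw 2.120662095043699
```

Emit:
step_arm([
  [-2.6,8.3,-40,0,0,0,48],
  [-2.6,8.3,-80,0,0,0,48],
  [-2.6,8.3,-115,0,0,0,48],
  [-2.6,8.3,-140,0,0,0,48],
  [-2.6,8.3,-155,0,0,0,48],
  [-2.6,8.3,-160,0,0,0,48],
  [-2.6,8.3,-160,0,0,0,48],
  [-2.6,8.3,-160,0,0,0,48],
])

```text
clock: 23.95
eef_pos: [525.8, 381.2, -23.4]
tcp_rot: [0.025, 1.569, 0.575]
contact_force: [-0.3, 0.1, 0.2]
opening: 0.56
```

Emit:
step_arm([
  [0,0,-3,0,0,0,40],
  [0,0,-3,0,0,0,10],
  [0,0,-3,0,0,0,10],
  [0,0,-3,0,0,0,10],
  [0,0,-3,0,0,0,10],
  [0,0,10,0,0,0,10],
  [0,0,45,0,0,0,10],
  [0,0,85,0,0,0,10],
], force=60)

```text
clock: 24.95
eef_pos: [525.1, 380.8, 62.3]
tcp_rot: [-0.16, 1.57, 0.389]
contact_force: [-0.1, 1.2, -0.9]
opening: 0.338
```

```bash
python3 turn.py 3.1516
```

```text
rotvec [-0.     0.     1.031] eef [525.124 380.76   62.339] q [ 0.625  0.536  1.684 -0.     0.921  0.075] yaw 2.1206606307141924
```

Emit:
step_arm([
  [5,-55,2,0,0,0.13,10],
  [10,-115,2,0,0,0.26,10],
  [15,-175,2,0,0,0.39,10],
  [20,-235,2,0,0,0.52,10],
  [25,-295,2,0,0,0.65,10],
  [30,-355,2,0,0,0.78,10],
  [35,-415,2,0,0,0.91,10],
  [40,-470,2,0,0,1.031,10],
])

```text
clock: 25.95
eef_pos: [565.0, -91.4, 65.0]
tcp_rot: [-1.091, 1.57, 0.494]
contact_force: [0.5, -0.2, -1.3]
opening: 0.342
```

```bash
python3 turn.py 3.1516
```

```text
rotvec [-0.     0.001 -0.004] eef [565.043 -91.368  65.037] q [-0.163  0.434  1.856  0.001  0.851 -1.748] yaw -3.1278177225581736
```

Emit:
step_arm([
  [2.5,-20,0,0,0,-0.004,10],
  [2.5,-32.4,0,0,0,-0.004,10],
  [2.5,-32.4,0,0,0,-0.004,10],
  [2.5,-32.4,-15,0,0,-0.004,10],
  [2.5,-32.4,-28,0,0,-0.004,10],
  [2.5,-32.4,-30,0,0,-0.004,10],
  [2.5,-32.4,-30,0,0,-0.004,10],
  [2.5,-32.4,-30,0,0,-0.004,10],
])

```text
clock: 26.95
eef_pos: [567.8, -123.7, 35.3]
tcp_rot: [-1.351, 1.57, 0.23]
contact_force: [-0.3, 0.0, -0.7]
opening: 0.337
```

```bash
sed -i 's/precision=2/precision=4/' gfit.py; python3 look.py w17; python3 sfit.py w17 medium "[567.6,-123.8,75,.01]"; python3 gfit.py medium w17; python3 gfit.py medium w3|head -1
```

```text
26.95 [ 567.79317009 -123.73086077   35.25993655] yaw -3.131650793933032 [-0.3308068   0.03565025 -0.69951568] 28.744696926520025
w17 medium x y z yaw pitch [ 566.815 -124.075   75.475    0.008    0.001] cost 0.010623149795069984
  ridge 36.0 481 [-2.533  2.582] [-11.67   11.841]
  ridge 52.0 43 [-2.541 -0.77 ] [-13.213  12.981]
  ridge 68.0 0  
  ridge 84.0 0  
  block [-27.592  26.997] [-14.518  14.51 ]
  tail -76.19762788882068 [-8.248  8.138]
w17 medium [ 567.4342 -123.5621    0.0097] cost 0.009432686292900803 n 2088 z95 52.966465754848464
  tooth 60.0 1 n 76 range [-3.2921  3.7449] lat 24.893764859862507
  tooth 60.0 -1 n 65 range [-3.136  3.547] lat 25.1803278231335
  tooth 76.0 1 n 141 range [-3.7348  3.1749] lat 24.953762220967068
  tooth 76.0 -1 n 99 range [-3.4415  2.8485] lat 25.079061314231673
  rest [-67.1936 -36.4746] [-25.0867  25.0691]
w3 medium [ 567.4959 -124.3307    0.0101] cost 0.004784912013746278 n 2046 z95 52.95126306152801
```

View pics/w17.png

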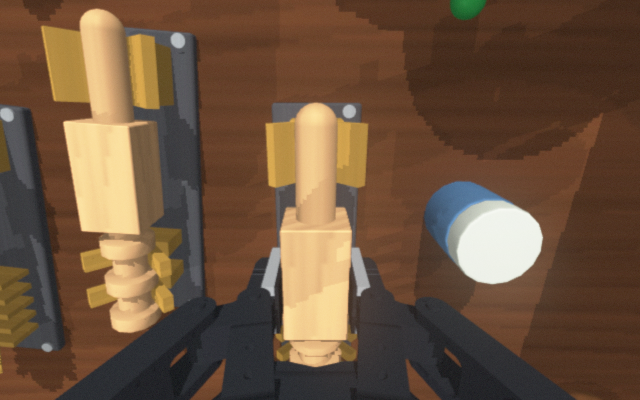

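Emit:
step_arm([
  [0.5,0.4,-6,0,0,0,10],
  [0.5,0.4,-12,0,0,0,10],
  [0.5,0.4,-18,0,0,0,10],
  [0.5,0.4,-23,0,0,0,10],
  [0.5,0.4,-27,0,0,0,10],
  [0.5,0.4,-29,0,0,0,10],
  [0.5,0.4,-30,0,0,0,10],
  [0.5,0.4,-30,0,0,0,10],
])

```text
clock: 28.0
eef_pos: [568.4, -123.4, 5.4]
tcp_rot: [-1.443, 1.57, 0.137]
contact_force: [0.2, -0.2, -0.4]
opening: 0.339
```

```bash
python3 look.py w18; python3 sfit.py w18 medium "[567.6,-123.8,45,.01]"|head -1
```

```text
28.0 [ 568.40014976 -123.40435092    5.39486076] yaw -3.131755608694884 [ 0.24643822 -0.18931974 -0.42108519] 28.938131188233235
w18 medium x y z yaw pitch [ 568.044 -123.477   45.604    0.005    0.001] cost 6.476675303292227
```

Not in contact yet, and about 1 mm above the seat. I'll lower it a little, release, rise, and check every gauge from above.

Emit:
step_arm([
  [0,0,-1,0,0,0,10],
  [0,0,-1,0,0,0,10],
  [0,0,-1,0,0,0,35],
  [0,0,-1,0,0,0,48],
  [0,0,-1,0,0,0,48],
  [0,0,30,0,0,0,48],
  [0,0,80,0,0,0,48],
  [0,0,120,0,0,0,48],
])

```text
clock: 29.05
eef_pos: [568.7, -123.5, 127.2]
tcp_rot: [-1.593, 1.569, -0.012]
contact_force: [0.0, 0.4, -0.2]
opening: 0.564
```

Emit:
step_arm([
  [30,-30,10,0,0,0,48],
  [60,-60,15,0,0,0,48],
  [90,-90,15,0,0,0,48],
  [110,-110,15,0,0,0,48],
  [110,-110,15,0,0,0,48],
  [110,-110,15,0,0,0,48],
  [110,-110,15,0,0,0,48],
  [110,-110,15,0,0,0,48],
])

```text
clock: 30.05
eef_pos: [678.4, -232.9, 142.5]
tcp_rot: [-1.602, 1.569, -0.021]
contact_force: [1.0, 0.3, -0.6]
opening: 0.565
```

```bash
python3 look.py w19
cat > chk.py <<'E'
import sys
from h import *
import sfit
from gfit import fit as gf
# mask brass: keep only wood points by z>55.5 (ridge & block tops) or tail
n=sys.argv[1]
for name,x in (('fine',[568.7,-343.5,44.2,-.12]),('coarse',[527.6,-229.7,44.2,-.067]),('medium',[567.5,-124,44.2,.01])):
    g=gf(n,name) if '-v' in sys.argv else None
    w=np.load(f'pics/{n}.npz'); P=cloud((w['K'],w['o'],w['R']),w['d']).reshape(-1,3)
    t,th=sfit.RD[name]; c,s=np.cos(x[3]),np.sin(x[3]); d=P[:,:2]-np.array(x[:2]); a=c*d[:,0]+s*d[:,1]; b=-s*d[:,0]+c*d[:,1]; z=P[:,2]
    kb=(np.abs(a)<33)&(np.abs(b)<18)&(z>57)&(z<75)
    print(name,'block a',np.percentile(a[kb],[1,99]),'b',np.percentile(b[kb],[1,99]),'z rear/front',np.median(z[kb&(a<-10)]),np.median(z[kb&(a>10)]))
    for tt in t:
        k=(np.abs(a-tt)<th/2+4)&(np.abs(b)<8)&(z>55.2)&(z<75)
        if k.sum()>3: print('   ridge',tt,k.sum(),'a off',np.round(np.percentile(a[k],[3,97]).mean()-tt,2),'b',np.round(np.mean(np.percentile(b[k],[3,97])),2),'ztop',np.round(np.percentile(z[k],90),1))
E
python3 chk.py w19
```

```text
30.05 [ 678.39482771 -232.89103223  142.47731116] yaw -3.1312451991772727 [ 1.04953528  0.33952307 -0.57393774] 48.222603463515824
fine block a [-27.1123  27.5748] b [-14.8707  14.7646] z rear/front 59.290160175221274 59.30858210240581
   ridge 34.0 80 a off -2.12 b 0.41 ztop 58.6
   ridge 46.0 73 a off 0.21 b 0.33 ztop 58.3
   ridge 58.0 64 a off 0.15 b 0.85 ztop 59.2
   ridge 70.0 70 a off -0.17 b 0.56 ztop 58.0
   ridge 82.0 66 a off -0.2 b 0.52 ztop 58.3
   ridge 94.0 66 a off -0.27 b 0.67 ztop 58.5
coarse block a [ 4.8151 28.2942] b [-13.9458  15.3444] z rear/front nan 59.2846456694345
   ridge 40.0 265 a off 0.55 b -0.01 ztop 58.5
   ridge 64.0 244 a off 0.42 b -0.02 ztop 58.4
   ridge 88.0 217 a off 0.17 b 0.08 ztop 58.5
medium block a [-26.9124  28.2064] b [-14.4986  14.8668] z rear/front 59.20459119119647 59.21579934590244
   ridge 36.0 124 a off 0.48 b 0.07 ztop 58.5
   ridge 52.0 116 a off 0.33 b -0.12 ztop 58.3
   ridge 68.0 114 a off 0.34 b -0.05 ztop 58.5
   ridge 84.0 108 a off 0.28 b -0.3 ztop 58.6
  return _methods._mean(a, axis=axis, dtype=dtype,
  ret = ret.dtype.type(ret / rcount)
```

View pics/w19.png

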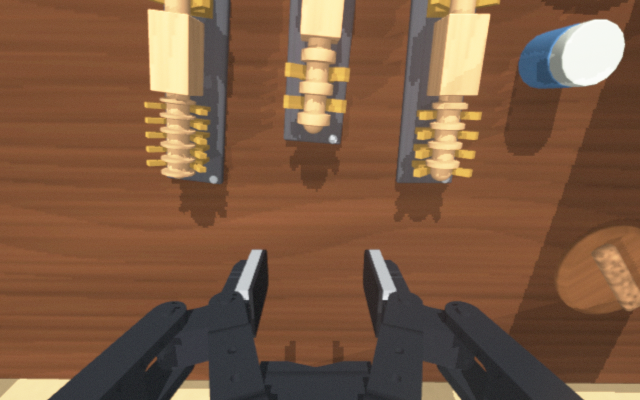

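All three block tops read 59.2–59.3 mm, and with the camera's 1 mm low bias that is the 60 mm expected when seated. They're level, with offsets under 1 mm. I'll check the bystanders against the first top view, then hand in.

Run:
```python
from h import *
p,d=vision.grab_frame('top'); q=np.load('pics/top0.npz')['p']
cv2.imwrite('pics/top1.png',p[:,:,::-1])
for n,(u,v,h) in {'bottle':(272,132,14),'jar':(360,196,12),'baren':(323,130,22),'brush':(271,207,30)}.items():
    t=q[v-h:v+h,u-h:u+h]; s=p[v-h-8:v+h+8,u-h-8:u+h+8]
    m=cv2.matchTemplate(s,t,cv2.TM_CCOEFF_NORMED); _,b,_,l=cv2.minMaxLoc(m); print(n,np.array(l)-8,round(b,3))
```

```text
bottle [0 0] 0.999
jar [0 0] 0.993
baren [ 0 -1] 0.938
brush [0 0] 0.812
```

View pics/top1.png

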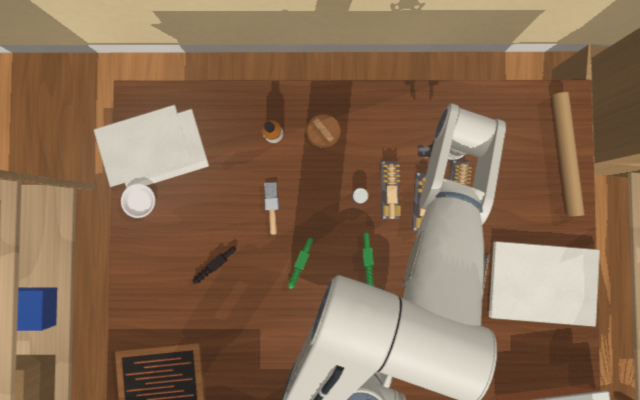

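The top view shows the bottle (272,132), jar (360,196), baren (323,130) and brush (271,207) where they started. The look-alikes that are in view haven't moved either, and the arm is clear of everything. I'm handing in.

```bash
python3 -c "
from rig import order
print(order.sign_off())"
```

```text
the job is handed in; nothing more can be done
None
```

All three studs are seated and released in the gauges of their own pitch, and the job was handed in at about 30 s of the 72 s. I moved the fine stud out of the coarse gauge first, then placed the coarse stud and the medium stud.

**Last checks before handing in:**
- **Seating:** the grip block tops read 59.2–59.3 mm, which is 60 mm after the wrist camera's 1 mm low bias. The fine and medium blocks read equal heights front and rear.
- **Position:** block and ridge positions were within about 1 mm of the seats, against the 4.5 mm limit. The one exception is the fine stud's first ridge, which read −2.1 mm. I put that down to the block edge beside it, since its other five ridges read within 0.3 mm.
- **Coarse stud:** the rear of its block was out of view in that last picture. An earlier view, after it was released, showed it level and fully down.
- **Bystanders:** the bottle, jar and brush matched their first positions, and the baren matched to within one pixel (about 3 mm). The arm was clear of everything.

**What went wrong or disagreed:**
- **Fingertip offset:** the real fingertips end about 35 mm short of the reported TCP. Because of this, two grasps of the coarse stud closed on air without moving it. I confirmed the offset by depth from the wrist and scene cameras, allowed for it, and the later grasps held. The fine stud, lifted before I noticed, was probably held only by its top edge.
- **Ridge positions:** I first modelled the medium stud's ridges 4 mm off. I corrected this from the comb spacing before gripping it.

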